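Lock the filter cartridge into the pump module's bayonet port

TASK

Fit the filter cartridge (the white one with the straight grip bar and two side lugs) into the round bayonet port on the sloping deck of the pump module: find the slots with the lugs, push it in against the spring, turn it clockwise about a quarter turn as far as it goes, and let it spring back into its locked position. Let go of it locked, and leave the other things on the bench where they are.

Things in the scene. Friction and masses are not known exactly. Their poses are not given: they have to be found in the camera images.
- cartridge_mid (a point): Middle of the filter cartridge (white plastic, 60 mm tall, about 0.12 kg, loose, standing on its nose): on the axis, 30 mm above the foot. z points from nose to grip. A straight grip bar, 50 mm long, 12 mm wide, 28 mm high, stands on top along the cartridge's x; two side lugs lie along the same line, so half a turn gives the same thing.
- cartridge: The cartridge; origin at the foot of the nose, on the axis, axes as above. Heights along z: round nose 37 mm across, 0 to 26 mm, its foot tapered over 4 mm; two opposite lugs 10 to 15 mm, 8 mm wide, reaching to 26 mm from the axis along +x and -x; flange 54 mm across, 26 to 32 mm; grip bar 32 to 60 mm.
- module: White pump module, fixed, 340 deep, 240 wide, 194 mm tall, with a deck that slopes about 33 degrees, rising away from the robot. Origin: centre of its underside. Nothing stands above the deck except the port.
- port: The port: round housing 72 mm across, 36 mm high on the deck. Origin: centre of its mouth, level with the collar's outer face. z: the axis, out of the port (up and towards the robot); x up the slope, y to the left. In the mouth an aluminium collar with a 40 mm bore (edge chamfered 1.5 mm) and two opposite through-slots about 4 mm wider than the lugs. The slots' angle is not given by this frame (see port_collar).
- port_collar (a point): Same point as the port's origin. The collar's two slots stand within 23 degrees either way of the port's +x and -x directions, differently each time; the collar does not give when turned. Look, or rest the lugs lightly on the collar and turn until they drop in. Lugs resting on the collar: cartridge_mid at z = +20 mm in the port frame.
- port_ledge (a point): On the port's axis, 8 mm inside the mouth: underside of the collar's ledge. The lugs pass under it with cartridge_mid at port z = +7 mm or less; the flange stops on the collar at +4 mm. In there, turn clockwise as seen looking into the port (negative about z); the other way is blocked. Let go part-way round, the spring holds the lugs up under the ledge (+7 mm): it can be regripped.
- port_notch (a point): On the port's axis, 4 mm inside the mouth: level of the notches. 80 degrees clockwise from the slots the lugs come under notches 4 mm deep in the ledge and, a few degrees on, meet a stop. Eased off there, the spring lifts the cartridge 4 mm, to cartridge_mid at port z = +11 mm: locked.
- plunger (a joint): Sprung plunger in the port, m: 0 at rest, grows as it is pushed in (14.5 mm at most). The nose meets it with cartridge_mid at about port z = +17 mm; 4 N at first, about 12 N at full depth.
- plug_mid (a point): Middle of a blanking plug, loose, NOT wanted: white plastic like the cartridge, 46 mm tall, 54 mm across the flange, but with a round fluted knob 34 mm across in place of the bar, and no lugs. It and the cartridge swap sides at random. This point is 23 mm above its foot.
- pen: Bystander, to be left alone: ball-point pen lying on the bench, 130 mm long, 9 mm thick. Origin: centre of its underside.
- mouse: Bystander, to be left alone: black cordless computer mouse, 100 x 60 x 32 mm. Origin: centre of its underside.
- jar: Bystander, to be left alone: squat white-capped jar, 60 mm across, 75 mm tall. Origin: centre of its underside.
- flask: Bystander, to be left alone: small clear bottle, 52 mm across, 130 mm tall. Origin: centre of its underside.
- tube_rack: Bystander, to be left alone: grey rack of capped sample tubes, 60 x 130 x 98 mm. Origin: centre of its underside.
- dish: Bystander, to be left alone: clear round culture dish, 84 mm across, 15 mm tall. Origin: centre of its underside.
Things that resemble listed ones, but are neither listed nor needed, are in the scene too. What is shaped like the cartridge but black or pink is not meant.

How it is judged:
By the outcome, as a careful person would: the job done as asked, in the order asked, and still so for the second after the job is handed in, with the robot touching nothing.
It also fails if it takes over 70 s, if anything falls off the work surface, if the arm or the gripper's body presses on something with over 40 N, if the wrist force passes 120 N, or if a joint passes its speed limit or range.

ROBOT

A 6-joint arm with a two-finger parallel gripper is mounted at the origin on the work surface. World frame = base frame: x ahead of the robot, y to its left, z up, the work surface at z = 0. Lengths are in m, angles in rad, forces in N, time in s.
With the tool pointing down it reaches from about 0.3 to 0.775 m from the base axis. Payload 14.6 kg.
Tool frame: the origin (TCP) lies at the very end of the fingers, on their centre line; the grasp point (between the pads) lies 19 mm behind it; z points along the fingers, y is the direction in which the jaws open and shut (so a half turn about z gives the same grasp; the last joint's range is limited). The gripper opens to 94 mm and grips with 3 to 60 N. Pads are 16 mm wide; open, the fingers measure 119 mm over their backs; the gripper's body (75 mm by 177 mm) begins 78 mm behind the grasp point.
Start: joints at [1.274, 0.3, 1.521, -0, 1.321, -0.067], TCP at [0.125, 0.536, 0.166] pointing down, gripper open.
Joint ranges: [-3.03, 3.03], [-0.79, 2.21], [0.23, 2.52], [-1.04, 4.18], [0, 3.07], [-2.55, 2.55]. Speed limits (rad/s): [2.22, 2.22, 2.57, 3.14, 3.14, 3.14].

INTERFACE

Orientations are given as [roll, pitch, yaw] about the fixed x, y, z axes, in that order (R = Rz(yaw) Ry(pitch) Rx(roll)).
In Python, from station import ctrl, vision, ticket gives the robot as it stands.
- The arm moves only by the tool step_arm, never from a script. Its argument "steps" is a list of rows, each an object of numbers: "x", "y", "z": the shift along the tool's x, y, z in m; "ax", "ay", "az": the turn, a rotation vector about the tool's x, y, z in degrees; "claw": the finger opening in m, from 0 to 0.094. A call has 1 to 5 rows; each row shifts and turns the pose as measured when the row begins, along the tool's axes as they then stand; what a row does not reach is not made up. A row lasts 1/12 s, in which the tool goes at most 41.7 mm and 7.16 degrees, less where a joint would pass 70% of its speed; a pose out of reach is approached as far as the arm can. A call with a gripper value outside its range is refused whole. The fingers move at their own pace and stop on an object; "grip_force" is the grip in N (left out, the last holds). Time passes only in rows, so rows that do not move let the fingers close. It gives the time, the measured TCP pose, the force and the opening at its end, in the units of the state.
- ctrl.get_obs(): the state, without advancing time (a new reading comes with each control period).
- vision.camera(name): name is "side" or "top"; returns (picture, depth): 480x640x3 uint8, red, green, blue; 480x640 float32, m along the optical axis (not along the pixel's ray), 0 where there is no reading.
- vision.camera_params(name): a dict with "fov_y" (degrees; the focal length in pixels is half the picture's height over the tangent of half this angle, whatever the lens; pixels are square), "cx", "cy" (the principal point, pixels), "k1" (the pictures are not rectified: a ray, as slopes to the right and down, at radius r is drawn at 1 + k1 r^2 times it, then the intrinsics apply), "origin" and "attitude" of the camera in the world. Camera axes: x right, y up, looking along -z (the intrinsics and any distortion apply to the point x, -y, -z); pixel columns grow to the right and rows downward; lengths in m; the calibration is good to about 2 mm. A picture is of the moment at which its call begins. camera_params takes no time and is no camera call.
- ticket.hand_in(): hands the job in, once; it reports no verdict.
The state is a dict: "time_s": time; "qpos": joint angles; "joint_vel": joint speeds; "tau": joint torques, N m; "ee_pos": TCP position; "eef_rot": TCP orientation; "force": force on the tool from outside, world axes, zero at the start; "moment": the same for the moment, N m; "grip_width": finger opening in m.
Only numpy, scipy, OpenCV 4.12 (cv2) and the standard library are available. Lean on these libraries where they do the work, as an engineer would, in place of code of your own. Each camera call takes 0.05 s, during which the arm holds its last target.

## Working session

There is one attempt and no reset: what is moved stays moved. The work goes in short steps, Python scripts to look and compute and a tool call to move; the robot and the scene stay as the last step left them, time stands still between calls to the robot, and variables do not carry over. Pictures are saved under pics/ and viewed, and the job is handed in when it is done.

Besides the shell and the picture viewer there is one more tool, called after ">>>" as name(argument=value, ...) on one line, values as JSON. step_arm: Moves the arm, as the interface text tells. Its arguments: {"type":"object","properties":{"steps":{"type":"array"},"grip_force":{"type":"number"}},"required":["steps"]}

```bash
ls; mkdir -p pics
cat > h.py <<'E'
import numpy as np,cv2
from station import ctrl,vision,ticket
from scipy.spatial.transform import Rotation as R
def snap(n,f):
    p,d=vision.camera(n); np.savez(''+f+'.npz',p=p,d=d); cv2.imwrite('pics/'+f+'.png',p[:,:,::-1]); return p,d
E
python3 - <<'E'
from h import *
for n in('side','top'):
    print(vision.camera_params(n)); snap(n,n+'0')
print(ctrl.get_obs())
E
```

```text
pics
{'fov_y': 47.21538107771783, 'cx': 324.60504838172375, 'cy': 245.57001872893161, 'k1': 0.041460637590096175, 'origin': array([ 0.12331808, -0.82189999,  1.11539517]), 'attitude': array([ 0.73345523,  0.00856716, -0.4532778 ])}
{'fov_y': 57.5558977975977, 'cx': 314.15950288073174, 'cy': 231.05360902959325, 'k1': -0.10994127584843448, 'origin': array([ 0.35176273, -0.02111023,  1.4068259 ]), 'attitude': array([ 0.12788155,  0.01330344, -1.56186798])}
{'time_s': 0.1, 'qpos': array([ 1.27441418e+00,  3.00388474e-01,  1.52147857e+00,  7.88706131e-07,
        1.32070443e+00, -6.66016164e-02]), 'joint_vel': array([ 1.31805996e-04, -6.40308557e-04, -1.91072468e-03,  1.12594963e-03,
       -1.83736063e-04,  4.58414705e-05]), 'tau': array([-2.08204224e-04, -5.32631993e+01, -3.53285229e+01,  7.09128915e-02,
        2.34872365e-02, -8.33913828e-05]), 'ee_pos': array([0.12519799, 0.53529564, 0.16567504]), 'eef_rot': array([-3.14061606e+00, -6.59049029e-05,  2.91181190e+00]), 'force': array([-0.19826614, -0.36636999, -0.14115646]), 'moment': array([0.01124276, 0.01878726, 0.0326156 ]), 'grip_width': 0.0937457456141749}
```

View pics/side0.png

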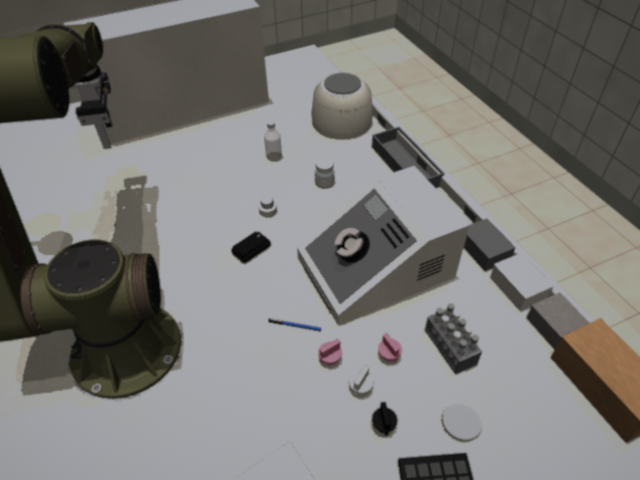

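View pics/top0.png

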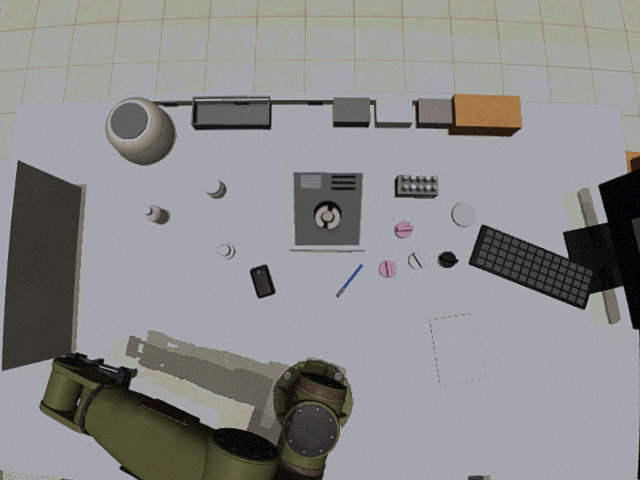

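White lugged cartridge candidates: top (416,260) / side (361,382) shows a straight bar. Top (227,250) / side (267,206) looks like a round knob (the plug). Pink (388,269) and (403,229) and black (448,260) are excluded. I'll confirm with crops.

Run:
```python
import cv2,numpy as np
t=cv2.imread('pics/top0.png');s=cv2.imread('pics/side0.png')
def c(i,x,y,r,n=390): return cv2.resize(i[y-r:y+r,x-r:x+r],(n,n),interpolation=cv2.INTER_CUBIC)
cv2.imwrite('pics/c1.png',np.hstack([np.vstack([c(t,416,260,22,290),c(s,361,382,28,290)]),np.vstack([c(t,327,215,24,290),c(s,350,243,28,290)])]))
```

```text
(no output)
```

View pics/c1.png

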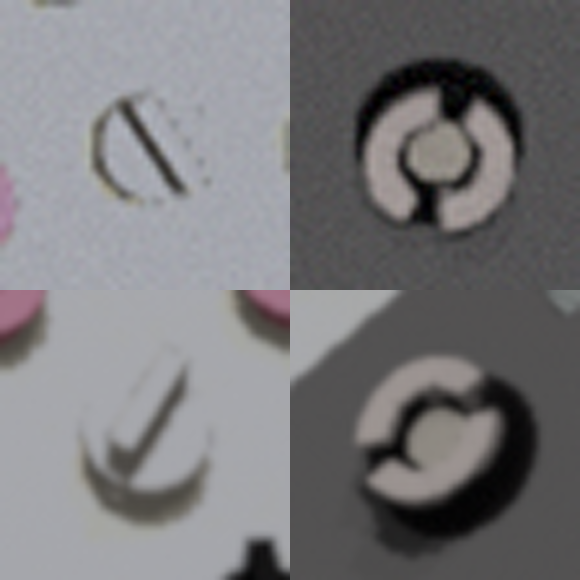

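The crop confirms a white cartridge with a straight bar (top 416,260). The port shows two slots, upper-right and lower-left of (327,215). Next I'll measure both.

```bash
cat >> h.py <<'E'
def cam(n):
    q=vision.camera_params(n); f=240/np.tan(np.radians(q['fov_y']/2))
    K=np.array([[f,0,q['cx']],[0,f,q['cy']],[0,0,1.]]); return q,K,np.array([q['k1'],0,0,0.]),R.from_euler('xyz',q['attitude']).as_matrix()
def rays(n,uv):
    q,K,D,A=cam(n); s=cv2.undistortPoints(np.asarray(uv,float).reshape(-1,1,2),K,D)[:,0]
    return q['origin'],np.c_[s[:,0],-s[:,1],-np.ones(len(s))]@A.T   # multiply by depth
def cloud(n,d,x0,x1,y0,y1):
    v,u=np.mgrid[y0:y1,x0:x1]; uv=np.c_[u.ravel(),v.ravel()]; o,r=rays(n,uv); dd=d[y0:y1,x0:x1].ravel()
    return uv,o+r*dd[:,None],dd>0
def proj(n,P):
    q,K,D,A=cam(n); c=(np.atleast_2d(P)-q['origin'])@A; c=c*[1,-1,-1]
    return cv2.projectPoints(c,np.zeros(3),np.zeros(3),K,D)[0][:,0]
E
python3 - <<'E'
from h import *
for n,b in(('top',(396,436,240,280)),('side',(335,388,355,405))):
    z=np.load(n+'0.npz'); uv,P,ok=cloud(n,z['d'],*b)
    print(n,ok.mean(),'bench z',np.median(P[:,2]))
    for lo,hi,m in((.05,.07,'bar'),(.026,.038,'fl')):
        k=ok&(P[:,2]>lo)&(P[:,2]<hi); Q=P[k]; 
        if len(Q)>5:
            (c,s,a)=cv2.minAreaRect(Q[:,:2].astype(np.float32)*1000); print(m,len(Q),np.median(Q[:,2]),'rect',c,s,a,'mean',Q.mean(0))
            w,V=np.linalg.eigh(np.cov(Q[:,:2].T)); print(' axis deg',np.degrees(np.arctan2(V[1,1],V[0,1])),np.sqrt(w*12))
            (c,r)=cv2.minEnclosingCircle(Q[:,:2].astype(np.float32)*1000);print(' circ',c,r)
# port
for n,b in(('top',(300,355,190,245)),('side',(325,378,218,270))):
    z=np.load(n+'0.npz'); uv,P,ok=cloud(n,z['d'],*b); p=z['p'][b[2]:b[3],b[0]:b[1]].reshape(-1,3).astype(int)
    k=ok&(p.min(1)>115)
    Q=P[k]; 
    # deck
    zz=np.load(n+'0.npz')
    c=np.median(Q,0)
    for _ in range(8):
        A=np.c_[Q[:,:2],np.ones(len(Q))]; w=np.linalg.lstsq(A,Q[:,2],rcond=None)[0]; r=Q[:,2]-A@w
        s=abs(r)<max(.0025,1.5*np.median(abs(r))); Q=Q[s]
    nrm=np.r_[-w[:2],1];nrm/=np.linalg.norm(nrm)
    print(n,len(P[k]),len(Q),c,'normal',nrm,'tilt',np.degrees(np.arccos(nrm[2])),np.degrees(np.arctan2(nrm[1],nrm[0])))
E
```

```text
top 0.995625 bench z 0.0010507597313562655
bar 71 0.059842518596175065 rect (439.9598693847656, -327.09771728515625) (49.446434020996094, 12.838305473327637) 30.166933059692383 mean [ 0.4401444  -0.32673306  0.0593249 ]
 axis deg -147.98933680950617 [0.01351322 0.04946135]
 circ (440.27252197265625, -327.6357116699219) 24.739337921142578
fl 141 0.032626394580658635 rect (441.74505615234375, -326.6624450683594) (50.779300689697266, 52.275699615478516) 0.5921652317047119 mean [ 0.4398672  -0.32474331  0.03264626]
 axis deg 120.74085310773484 [0.04526485 0.05618506]
 circ (439.7719421386719, -326.9624938964844) 27.64316749572754
side 0.9966037735849057 bench z 0.001057413062063639
bar 162 0.059293599531488383 rect (436.5591125488281, -358.2530517578125) (98.82586669921875, 43.23318862915039) 84.14495086669922 mean [ 0.43995863 -0.33823499  0.0589344 ]
 axis deg 87.63695844233393 [0.04268696 0.08531828]
 circ (453.231689453125, -359.9627685546875) 49.425994873046875
fl 364 0.0324137558248635 rect (451.6007080078125, -314.7459411621094) (91.79080200195312, 117.25083923339844) 64.92981719970703 mean [ 0.44130187 -0.32471343  0.03236336]
 axis deg 97.65006142905057 [0.0803159  0.09206512]
 circ (459.57415771484375, -298.6746520996094) 64.08869934082031
top 286 131 [ 0.55654904 -0.04302966  0.13880389] normal [-0.51733626  0.00953957  0.85572904] tilt 31.15963071985792 178.94359769472234
side 455 129 [ 0.55996254 -0.02977639  0.13509244] normal [-0.42175328  0.27071229  0.86535486] tilt 30.076750136199703 147.3046658890963
```

```bash
cat > port.py <<'E'
from h import *
def deckfit():
    N=[]
    for n,poly in(('top',[(300,195),(356,195),(358,240),(298,240)]),('side',[(312,250),(372,205),(400,240),(345,288)])):
        z=np.load(n+'0.npz'); uv,P,ok=cloud(n,z['d'],0,640,0,480); m=np.zeros((480,640),np.uint8); cv2.fillPoly(m,[np.array(poly)],1)
        p=z['p'].reshape(-1,3).astype(int); k=ok&(m.ravel()>0)&(p.mean(1)>50)&(p.mean(1)<110); Q=P[k]
        for _ in range(15):
            c=Q.mean(0);nr=np.linalg.svd(Q-c)[2][2];nr*=np.sign(nr[2]);r=(Q-c)@nr;s=abs(r)<max(.002,2*np.median(abs(r)))
            Q=Q[s]
        print(n,k.sum(),len(Q),c,nr,'tilt',np.degrees(np.arccos(nr[2])),'az',np.degrees(np.arctan2(nr[1],nr[0])),'rms',r.std())
        N.append((c,nr))
    return N
if __name__=='__main__':
    N=deckfit()
    c,nr=N[0]; print('cross',(N[1][0]-c)@nr)
    # ring mask
    for n,b in(('top',(305,350,192,240)),('side',(330,375,222,265))):
        z=np.load(n+'0.npz');p=z['p'].astype(int)
        for cc,nn in N:
            q0=cc+nn*.036
            m=(p.mean(2)>112).astype(np.uint8); mm=np.zeros_like(m);mm[b[2]:b[3],b[0]:b[1]]=m[b[2]:b[3],b[0]:b[1]]
            cs,_=cv2.findContours(mm,cv2.RETR_LIST,cv2.CHAIN_APPROX_NONE)
            uv=np.argwhere(mm>0)[:,::-1]; h=cv2.convexHull(uv.astype(np.int32))[:,0]
            def on(uv):
                o,r=rays(n,uv); t=((q0-o)@nn)/(r@nn); return o+r*t[:,None]
            H=on(h); ex=np.cross([0,1,0],nn);ex/=np.linalg.norm(ex);ey=np.cross(nn,ex)
            X=np.c_[(H-q0)@ex,(H-q0)@ey].astype(np.float32)
            (a,bb),s,ang=cv2.fitEllipse(X*1000); ctr=q0+ex*a/1000+ey*bb/1000
            print(n,'n',mm.sum(),'centre',ctr,'diam',s)
E
python3 port.py
```

```text
top 2190 1219 [ 0.55568963 -0.04367143  0.10468126] [-0.54618921  0.0018359   0.83765982] tilt 33.1061787168586 az 179.80741254025457 rms 0.0011195735104437509
side 2567 1489 [ 0.57649859 -0.04921923  0.11690546] [-0.5432586   0.00361709  0.83955763] tilt 32.90656461928527 az 179.61852235228315 rms 0.0010363495030768913
cross -0.001136092709787548
top n 308 centre [ 0.55370191 -0.04055209  0.14635522] diam (69.94610595703125, 71.46565246582031)
top n 308 centre [ 0.5539022  -0.04056911  0.14512631] diam (69.91190338134766, 71.5278091430664)
side n 399 centre [ 0.55276672 -0.02682645  0.14571536] diam (70.43385314941406, 116.11315155029297)
side n 399 centre [ 0.5532469  -0.02593745  0.14463924] diam (70.48038482666016, 116.38677215576172)
```

Run:
```python
import cv2
t=cv2.imread('pics/top0.png')[165:255,285:372];cv2.imwrite('pics/c2.png',cv2.resize(t,None,fx=6.6,fy=6.6,interpolation=cv2.INTER_NEAREST))
```

```text
(no output)
```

View pics/c2.png

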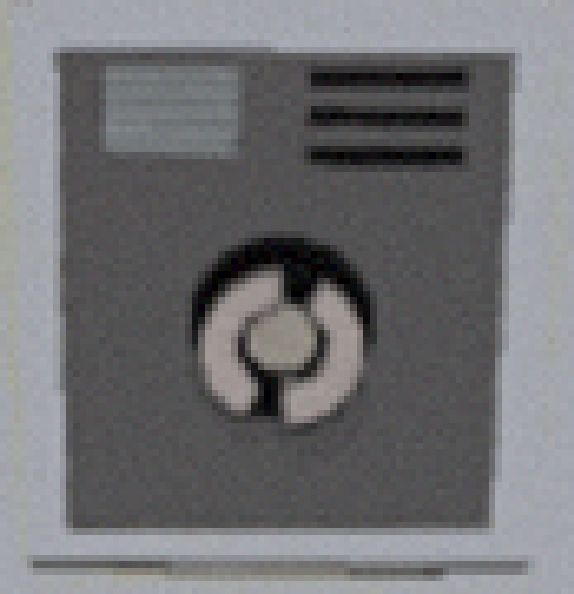

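Top crop: the collar ring is centred at about full-frame (327.5,217), with slots near (330,208) and (325,225). I'll refine with the side view and get the slot angle.

```bash
cat > port2.py <<'E'
from h import *
from scipy.optimize import least_squares
nn=np.array([-.5448,.0027,.8386]);nn/=np.linalg.norm(nn)
ex=np.cross([0,1,0],nn);ex/=np.linalg.norm(ex);ey=np.cross(nn,ex)
q0=np.array([.5537,-.0406,.1457])
if __name__=='__main__':
  for n,b in(('top',(305,350,192,240)),('side',(333,367,224,262))):
    z=np.load(n+'0.npz');p=z['p'].astype(float)
    S=4;v,u=np.mgrid[b[2]*S:b[3]*S,b[0]*S:b[1]*S]/S
    g=cv2.remap(p.mean(2).astype(np.float32),u.astype(np.float32),v.astype(np.float32),cv2.INTER_LINEAR)
    o,r=rays(n,np.c_[u.ravel(),v.ravel()]); t=((q0-o)@nn)/(r@nn); P=o+r*t[:,None]
    X=(P-q0)@ex*1000;Y=(P-q0)@ey*1000; m=(g.ravel()>112)
    k=m&(np.hypot(X,Y)<45)
    # components
    mi=(k.reshape(g.shape)).astype(np.uint8); nl,L,st,ce=cv2.connectedComponentsWithStats(mi)
    print(n,[(int(s[4]),) for s in st[1:] if s[4]>50])
    h=cv2.convexHull(np.c_[X[k],Y[k]].astype(np.float32))[:,0]
    f=least_squares(lambda a:np.hypot(h[:,0]-a[0],h[:,1]-a[1])-a[2],[0,0,35],loss='soft_l1',f_scale=.7)
    a=f.x;print(' centre off mm',a,'rms',np.sqrt(np.mean(f.fun**2)))
    rr=np.hypot(X-a[0],Y-a[1]);th=np.degrees(np.arctan2(Y-a[1],X-a[0]))
    kk=(rr>22)&(rr<29)
    gg=g.ravel()
    for base in(0,180):
        d=(th-base+180)%360-180; bins=np.arange(-60,61,5); 
        prof=[gg[kk&(d>=x)&(d<x+5)].mean() for x in bins[:-1]]; w=np.clip(115-np.array(prof),0,None)
        print(' base',base,np.round(prof).astype(int), 'slot', ((bins[:-1]+2.5)*w).sum()/w.sum())
    im=np.zeros((320,320),np.uint8)
    gx=np.linspace(40,-40,320); # rows: x up ; cols: y left
    U,V=np.meshgrid(np.linspace(40,-40,320),gx); Q=q0+ (V.ravel()/1000)[:,None]*ex+(U.ravel()/1000)[:,None]*ey
    pp=proj(n,Q).astype(np.float32); im=cv2.remap(p.astype(np.float32),pp[:,0].reshape(320,320),pp[:,1].reshape(320,320),cv2.INTER_CUBIC)
    cv2.imwrite(f'pics/rect_{n}.png',np.clip(im[:,:,::-1],0,255).astype(np.uint8))
  cv2.imwrite('pics/rect.png',np.hstack([cv2.imread('pics/rect_top.png'),cv2.imread('pics/rect_side.png')]))
E
python3 port2.py
```

```text
top [(1855,), (1869,), (1079,)]
 centre off mm [ 0.36576821 -0.12700046 35.78174388] rms 0.4965617423791722
 base 0 [148 148 151 148 140 121  85  50  27  22  30  62  97 126 140 144 146 146
 146 144 142 142 144 148] slot -13.231569711071236
 base 180 [151 152 152 153 148 130  86  37  13   9  20  60 102 137 153 153 153 152
 152 153 152 152 150 149] slot -13.58890493307938
side [(2509,), (3596,)]
 centre off mm [ 0.63870691 -3.39502035 35.89151839] rms 0.42975119582401516
 base 0 [146 146 146 143 135 114  80  58  55  57  64  78 104 126 138 141 144 144
 143 143 142 140 143 145] slot -14.575208936860925
 base 180 [149 149 148 148 144 130 100  64  35  20  23  48  85 119 136 141 143 144
 142 143 140 140 141 142] slot -11.447020350851986
```

View pics/rect.png

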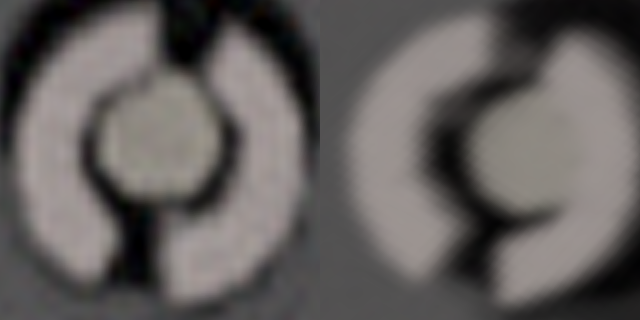

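Run:
```python
from h import *
z=np.load('side0.npz'); uv,P,ok=cloud('side',z['d'],335,388,355,405)
for lo,hi in((.05,.068),(.026,.038)):
    k=ok&(P[:,2]>lo)&(P[:,2]<hi)&(np.hypot(P[:,0]-.44,P[:,1]+.327)<.036); Q=P[k]
    print(k.sum(),Q.mean(0),cv2.minEnclosingCircle(Q[:,:2].astype(np.float32)*1000),cv2.minAreaRect(Q[:,:2].astype(np.float32)*1000),np.median(Q[:,2]))
# bench plane in both near module
for n in('side','top'):
    z=np.load(n+'0.npz'); q=[(.45,-.2,0),(.4,.1,0),(.6,-.35,0),(.45,.1,0),(.5,-.2,0)]
    for c in proj(n,q): 
        u,v=map(int,c); uv,P,ok=cloud(n,z['d'],u-4,u+5,v-4,v+5); print(n,np.median(P,0).round(4))
```

```text
145 [ 0.43899001 -0.33031435  0.05887639] ((438.8538513183594, -328.1877136230469), 25.339195251464844) ((439.6882629394531, -329.2754211425781), (50.536537170410156, 12.87003231048584), 34.779117584228516) 0.05928426216546079
313 [ 0.43854965 -0.33317581  0.03245683] ((439.2325744628906, -329.3058776855469), 27.89163589477539) ((438.98553466796875, -330.04705810546875), (53.29229736328125, 50.07501220703125), 60.707122802734375) 0.03246147669686961
side [ 0.4422 -0.2098  0.0052]
side [4.004e-01 1.014e-01 1.000e-04]
side [ 0.5999 -0.3491  0.001 ]
side [4.502e-01 1.035e-01 4.000e-04]
side [ 5.008e-01 -1.981e-01  2.000e-04]
top [ 4.527e-01 -1.976e-01  3.000e-04]
top [4.023e-01 1.015e-01 2.000e-04]
top [ 6.015e-01 -3.470e-01  5.000e-04]
top [ 4.505e-01  1.023e-01 -1.000e-04]
top [ 5.014e-01 -1.982e-01 -3.000e-04]
```

Create plan.py:
```python
from h import *
def cur():
    o=ctrl.get_obs(); return o['ee_pos'],R.from_euler('xyz',o['eef_rot']),o
def plan(tp,tR,smax=.036,amax=6.5,show=10):
    p,r,o=cur(); rv=(r.inv()*tR).as_rotvec(); n=int(max(1,np.ceil(np.linalg.norm(tp-p)/smax),np.ceil(np.degrees(np.linalg.norm(rv))/amax)))
    print('t',round(o['time_s'],2),'p',p.round(4),'rotvec deg',np.degrees(rv).round(2),'d tool mm',(r.inv().apply(tp-p)*1000).round(1),'q',o['qpos'].round(3),'F',o['force'].round(1),'n',n)
    for i in range(min(n,show)):
        ri=r*R.from_rotvec(rv*i/n); d=ri.inv().apply((tp-p)/n); a=np.degrees(rv/n)
        print([round(x,4) for x in d],[round(x,2) for x in a])
def Rt(x,z):
    z=np.array(z,float);z/=np.linalg.norm(z);x=np.array(x,float);x-=z*(x@z);x/=np.linalg.norm(x);return R.from_matrix(np.c_[x,np.cross(z,x),z])
```

```text
(no output)
```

>>> step_arm(steps=[{"z": -0.036,"claw": 0.094},{"z": -0.036},{"z": -0.036},{"x": -0.036,"az": 3.7},{"x": -0.036,"az": 3.7}])

```text
validation failed for argument at $.st...
```

>>> step_arm(steps=[{"x": 0,"y": 0,"z": -0.036,"ax": 0,"ay": 0,"az": 0,"claw": 0.094},{"x": 0,"y": 0,"z": -0.036,"ax": 0,"ay": 0,"az": 0,"claw": 0.094},{"x": 0,"y": 0,"z": -0.036,"ax": 0,"ay": 0,"az": 0,"claw": 0.094},{"x": -0.036,"y": 0,"z": 0,"ax": 0,"ay": 0,"az": 3.7,"claw": 0.094},{"x": -0.036,"y": 0,"z": 0,"ax": 0,"ay": 0,"az": 3.7,"claw": 0.094}])

```text
time_s: 0.52
ee_pos: [0.1913, 0.5163, 0.2755]
eef_rot: [-3.133, 0.0, 2.788]
force: [0.5, 0.8, -0.4]
grip_width: 0.0936
```

>>> step_arm(steps=[{"x": -0.04,"y": 0,"z": 0,"ax": 0,"ay": 0,"az": 4.3,"claw": 0.094},{"x": -0.04,"y": 0,"z": 0,"ax": 0,"ay": 0,"az": 4.3,"claw": 0.094},{"x": -0.04,"y": 0,"z": 0,"ax": 0,"ay": 0,"az": 4.3,"claw": 0.094},{"x": -0.04,"y": 0,"z": 0,"ax": 0,"ay": 0,"az": 4.3,"claw": 0.094},{"x": -0.04,"y": 0,"z": 0,"ax": 0,"ay": 0,"az": 4.3,"claw": 0.094}])

```text
time_s: 0.93
ee_pos: [0.3711, 0.4164, 0.2755]
eef_rot: [-3.134, 0.003, 2.399]
force: [-0.3, 0.1, -0.4]
grip_width: 0.0936
```

>>> step_arm(steps=[{"x": -0.04,"y": 0,"z": 0,"ax": 0,"ay": 0,"az": 4.3,"claw": 0.094},{"x": -0.04,"y": 0,"z": 0,"ax": 0,"ay": 0,"az": 4.3,"claw": 0.094},{"x": -0.04,"y": 0,"z": 0,"ax": 0,"ay": 0,"az": 4.3,"claw": 0.094},{"x": -0.04,"y": 0,"z": 0,"ax": 0,"ay": 0,"az": 4.3,"claw": 0.094},{"x": -0.04,"y": 0,"z": 0,"ax": 0,"ay": 0,"az": 4.3,"claw": 0.094}])

```text
time_s: 1.35
ee_pos: [0.4996, 0.2539, 0.2734]
eef_rot: [-3.131, 0.006, 2.005]
force: [0.8, 0.1, 0.3]
grip_width: 0.0943
```

>>> step_arm(steps=[{"x": -0.04,"y": 0,"z": 0,"ax": 0,"ay": 0,"az": 4.3,"claw": 0.094},{"x": -0.04,"y": 0,"z": 0,"ax": 0,"ay": 0,"az": 4.3,"claw": 0.094},{"x": -0.04,"y": 0,"z": 0,"ax": 0,"ay": 0,"az": 4.3,"claw": 0.094},{"x": -0.04,"y": 0,"z": 0,"ax": 0,"ay": 0,"az": 4.3,"claw": 0.094},{"x": -0.04,"y": 0,"z": 0,"ax": 0,"ay": 0,"az": 4.3,"claw": 0.094}])

```text
time_s: 1.77
ee_pos: [0.5557, 0.0546, 0.2721]
eef_rot: [-3.129, 0.01, 1.61]
force: [1.1, -0.2, 0.2]
grip_width: 0.0937
```

>>> step_arm(steps=[{"x": -0.04,"y": 0,"z": 0,"ax": 0,"ay": 0,"az": 4.3,"claw": 0.094},{"x": -0.04,"y": 0,"z": 0,"ax": 0,"ay": 0,"az": 4.3,"claw": 0.094},{"x": -0.04,"y": 0,"z": 0,"ax": 0,"ay": 0,"az": 4.3,"claw": 0.094},{"x": -0.04,"y": 0,"z": 0,"ax": 0,"ay": 0,"az": 4.3,"claw": 0.094},{"x": -0.04,"y": 0,"z": 0,"ax": 0,"ay": 0,"az": 4.3,"claw": 0.094}])

```text
time_s: 2.18
ee_pos: [0.5308, -0.1509, 0.2718]
eef_rot: [-3.129, 0.015, 1.215]
force: [0.7, -0.3, 0.7]
grip_width: 0.0934
```

Run:
```python
from plan import *
y=np.radians(32);plan(np.array([.44,-.328,.13]),Rt([np.cos(y),np.sin(y),0],[0,0,-1]))
```

```text
t 2.18 p [ 0.5308 -0.1509  0.2718] rotvec deg [-0.39  1.07 37.62] d tool mm [-195.4  -21.7  145. ] q [-0.335  0.258  1.333 -0.015  1.564  0.021] F [ 0.7 -0.3  0.7] n 7
[np.float64(-0.0279), np.float64(-0.0031), np.float64(0.0207)] [np.float64(-0.06), np.float64(0.15), np.float64(5.37)]
[np.float64(-0.0281), np.float64(-0.0005), np.float64(0.0206)] [np.float64(-0.06), np.float64(0.15), np.float64(5.37)]
[np.float64(-0.0281), np.float64(0.0021), np.float64(0.0206)] [np.float64(-0.06), np.float64(0.15), np.float64(5.37)]
[np.float64(-0.0279), np.float64(0.0047), np.float64(0.0205)] [np.float64(-0.06), np.float64(0.15), np.float64(5.37)]
[np.float64(-0.0273), np.float64(0.0073), np.float64(0.0204)] [np.float64(-0.06), np.float64(0.15), np.float64(5.37)]
[np.float64(-0.0266), np.float64(0.0098), np.float64(0.0204)] [np.float64(-0.06), np.float64(0.15), np.float64(5.37)]
[np.float64(-0.0256), np.float64(0.0122), np.float64(0.0203)] [np.float64(-0.06), np.float64(0.15), np.float64(5.37)]
```

>>> step_arm(steps=[{"x": -0.028,"y": -0.003,"z": 0.02,"ax": 0,"ay": 0.2,"az": 5.5,"claw": 0.094},{"x": -0.028,"y": 0,"z": 0.02,"ax": 0,"ay": 0.2,"az": 5.5,"claw": 0.094},{"x": -0.028,"y": 0.002,"z": 0.02,"ax": 0,"ay": 0.2,"az": 5.5,"claw": 0.094},{"x": -0.028,"y": 0.005,"z": 0.02,"ax": 0,"ay": 0.2,"az": 5.5,"claw": 0.094},{"x": -0.027,"y": 0.007,"z": 0.02,"ax": 0,"ay": 0.2,"az": 5.5,"claw": 0.094}])

```text
time_s: 2.6
ee_pos: [0.4615, -0.2854, 0.172]
eef_rot: [-3.139, -0.0, 0.709]
force: [0.9, -0.1, 0.4]
grip_width: 0.0943
```

>>> step_arm(steps=[{"x": -0.027,"y": 0.01,"z": 0.02,"ax": 0,"ay": 0,"az": 5.4,"claw": 0.094},{"x": -0.026,"y": 0.012,"z": 0.015,"ax": 0,"ay": 0,"az": 5.4,"claw": 0.094},{"x": 0,"y": 0,"z": 0,"ax": 0,"ay": 0,"az": 0,"claw": 0.094}])

```text
time_s: 2.85
ee_pos: [0.427, -0.3393, 0.1304]
eef_rot: [-3.132, 0.003, 0.501]
force: [-0.5, 0.2, -1.1]
grip_width: 0.094
```

Run:
```python
from plan import *
y=np.radians(32);plan(np.array([.44,-.328,.036]),Rt([np.cos(y),np.sin(y),0],[0,0,-1]),smax=.03)
p,d=snap('side','side1')
cv2.imwrite('pics/s1c.png',cv2.resize(p[330:430,300:430,::-1],None,fx=6,fy=6,interpolation=cv2.INTER_CUBIC))
```

```text
t 2.85 p [ 0.427  -0.3393  0.1304] rotvec deg [-0.53  0.17 -3.32] d tool mm [17.1 -2.9 94.4] q [-0.739  0.328  1.57  -0.     1.254  0.332] F [-0.5  0.2 -1.1] n 4
[np.float64(0.0043), np.float64(-0.0007), np.float64(0.0236)] [np.float64(-0.13), np.float64(0.04), np.float64(-0.83)]
[np.float64(0.0043), np.float64(-0.0007), np.float64(0.0236)] [np.float64(-0.13), np.float64(0.04), np.float64(-0.83)]
[np.float64(0.0043), np.float64(-0.0007), np.float64(0.0236)] [np.float64(-0.13), np.float64(0.04), np.float64(-0.83)]
[np.float64(0.0043), np.float64(-0.0007), np.float64(0.0236)] [np.float64(-0.13), np.float64(0.04), np.float64(-0.83)]
```

View pics/s1c.png

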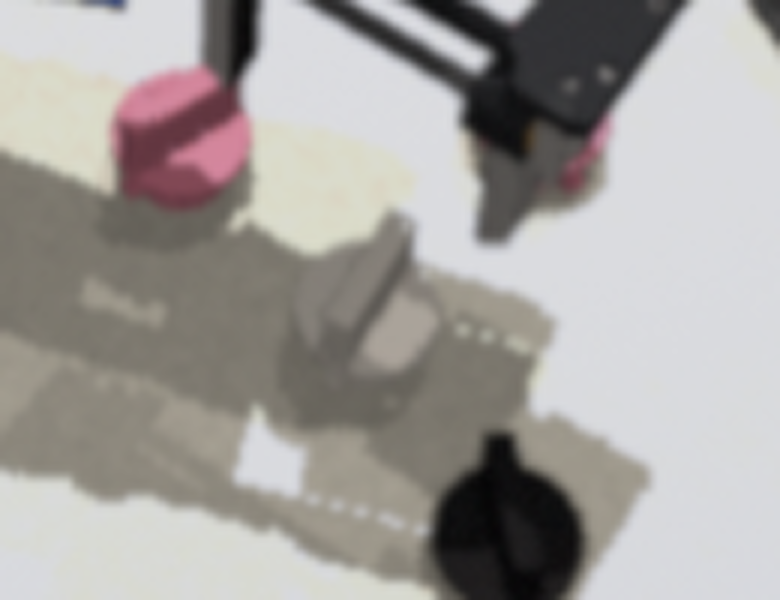

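The crop shows the cartridge with its bar between the open fingers, and pink and black look-alikes close by. I'll narrow the jaws before descending and check clearances.

Run:
```python
from h import *
for n in [(388,269),(403,229),(448,260)]:
    o,r=rays('top',[n]); t=(.045-o[2])/r[0,2]; print((o+r[0]*t).round(3))
```

```text
[ 0.409 -0.232  0.045]
[ 0.535 -0.281  0.045]
[ 0.438 -0.422  0.045]
```

>>> step_arm(steps=[{"x": 0.008,"y": -0.0015,"z": 0.02,"ax": -0.2,"ay": 0,"az": -1.7,"claw": 0.036},{"x": 0.008,"y": -0.0015,"z": 0.01,"ax": -0.2,"ay": 0,"az": -1.6,"claw": 0.036},{"x": 0,"y": 0,"z": 0,"ax": 0,"ay": 0,"az": 0,"claw": 0.036},{"x": 0,"y": 0,"z": 0,"ax": 0,"ay": 0,"az": 0,"claw": 0.036},{"x": 0,"y": 0,"z": 0,"ax": 0,"ay": 0,"az": 0,"claw": 0.036}])

```text
time_s: 3.32
ee_pos: [0.443, -0.3256, 0.1028]
eef_rot: [3.141, 0.001, 0.571]
force: [0.4, -0.4, -0.0]
grip_width: 0.0642
```

Run:
```python
from plan import *
y=np.radians(32);plan(np.array([.44,-.328,.036]),Rt([np.cos(y),np.sin(y),0],[0,0,-1]),smax=.03)
```

```text
t 3.32 p [ 0.443  -0.3256  0.1028] rotvec deg [0.01 0.07 0.73] d tool mm [-3.7  0.4 66.8] q [-7.000e-01  3.590e-01  1.596e+00 -1.000e-03  1.187e+00  3.000e-01] F [ 0.4 -0.4 -0. ] n 3
[np.float64(-0.0012), np.float64(0.0001), np.float64(0.0223)] [np.float64(0.0), np.float64(0.02), np.float64(0.24)]
[np.float64(-0.0013), np.float64(0.0001), np.float64(0.0223)] [np.float64(0.0), np.float64(0.02), np.float64(0.24)]
[np.float64(-0.0013), np.float64(0.0002), np.float64(0.0223)] [np.float64(0.0), np.float64(0.02), np.float64(0.24)]
```

>>> step_arm(steps=[{"x": -0.002,"y": 0,"z": 0.005,"ax": 0,"ay": 0,"az": 0.7,"claw": 0.036},{"x": -0.0015,"y": 0,"z": 0.005,"ax": 0,"ay": 0,"az": 0,"claw": 0.036},{"x": 0,"y": 0,"z": 0.005,"ax": 0,"ay": 0,"az": 0,"claw": 0.036},{"x": 0,"y": 0,"z": 0.015,"ax": 0,"ay": 0,"az": 0,"claw": 0.036},{"x": 0,"y": 0,"z": 0.018,"ax": 0,"ay": 0,"az": 0,"claw": 0.036}])

```text
time_s: 3.73
ee_pos: [0.4423, -0.3294, 0.0582]
eef_rot: [3.132, -0.002, 0.558]
force: [0.4, 0.0, -0.2]
grip_width: 0.0366
```

Run:
```python
from plan import *
y=np.radians(32);plan(np.array([.44,-.328,.036]),Rt([np.cos(y),np.sin(y),0],[0,0,-1]),smax=.03)
```

```text
t 3.73 p [ 0.4423 -0.3294  0.0582] rotvec deg [ 0.55 -0.1  -0.02] d tool mm [-1.3 -2.6 22.1] q [-7.060e-01  4.090e-01  1.640e+00 -1.000e-03  1.083e+00  3.070e-01] F [ 0.4  0.  -0.2] n 1
[np.float64(-0.0013), np.float64(-0.0026), np.float64(0.0221)] [np.float64(0.55), np.float64(-0.1), np.float64(-0.02)]
```

>>> step_arm(steps=[{"x": -0.001,"y": -0.002,"z": 0.012,"ax": 0.5,"ay": 0,"az": 0,"claw": 0.036},{"x": 0,"y": 0,"z": 0.009,"ax": 0,"ay": 0,"az": 0,"claw": 0.036},{"x": 0,"y": 0,"z": 0,"ax": 0,"ay": 0,"az": 0,"claw": 0.036}])

```text
time_s: 3.98
ee_pos: [0.4388, -0.3275, 0.0326]
eef_rot: [-3.138, -0.001, 0.557]
force: [0.4, -0.4, 0.1]
grip_width: 0.0362
```

Run:
```python
from plan import *
y=np.radians(32);plan(np.array([.44,-.328,.036]),Rt([np.cos(y),np.sin(y),0],[0,0,-1]),smax=.03)
```

```text
t 3.98 p [ 0.4388 -0.3275  0.0326] rotvec deg [-0.23 -0.03 -0.07] d tool mm [ 0.8  1.1 -3.4] q [-0.709  0.444  1.658  0.002  1.044  0.303] F [ 0.4 -0.4  0.1] n 1
[np.float64(0.0008), np.float64(0.0011), np.float64(-0.0034)] [np.float64(-0.23), np.float64(-0.03), np.float64(-0.07)]
```

>>> step_arm(steps=[{"x": 0.001,"y": 0.001,"z": -0.0035,"ax": -0.2,"ay": 0,"az": 0,"claw": 0.036},{"x": 0,"y": 0,"z": 0,"ax": 0,"ay": 0,"az": 0,"claw": 0.036}])

```text
time_s: 4.15
ee_pos: [0.4402, -0.328, 0.0365]
eef_rot: [-3.141, -0.0, 0.557]
force: [0.1, 0.3, 0.4]
grip_width: 0.036
```

>>> step_arm(steps=[{"x": 0,"y": 0,"z": 0,"ax": 0,"ay": 0,"az": 0,"claw": 0.01},{"x": 0,"y": 0,"z": 0,"ax": 0,"ay": 0,"az": 0,"claw": 0.004},{"x": 0,"y": 0,"z": 0,"ax": 0,"ay": 0,"az": 0,"claw": 0.0},{"x": 0,"y": 0,"z": 0,"ax": 0,"ay": 0,"az": 0,"claw": 0.0},{"x": 0,"y": 0,"z": 0,"ax": 0,"ay": 0,"az": 0,"claw": 0.0}], grip_force=40)

```text
time_s: 4.57
ee_pos: [0.4415, -0.3289, 0.0393]
eef_rot: [3.138, -0.002, 0.557]
force: [-0.2, -0.8, -0.7]
grip_width: 0.0062
```

Opening 6 mm is less than the 12 mm bar, so something is off. I'll look.

Run:
```python
from h import *
p,d=snap('side','side2');q,d=snap('top','top2')
a=cv2.resize(p[340:430,300:420,::-1],(400,300),interpolation=cv2.INTER_CUBIC);b=cv2.resize(q[215:305,360:480,::-1],(400,300),interpolation=cv2.INTER_CUBIC)
cv2.imwrite('pics/c3.png',np.hstack([a,b])); o=ctrl.get_obs();print(o['grip_width'],o['ee_pos'],o['force'])
```

```text
0.0007341207083309273 [ 0.44142352 -0.32888261  0.03916393] [-0.06093293  0.43819015 -0.07318193]
```

View pics/c3.png

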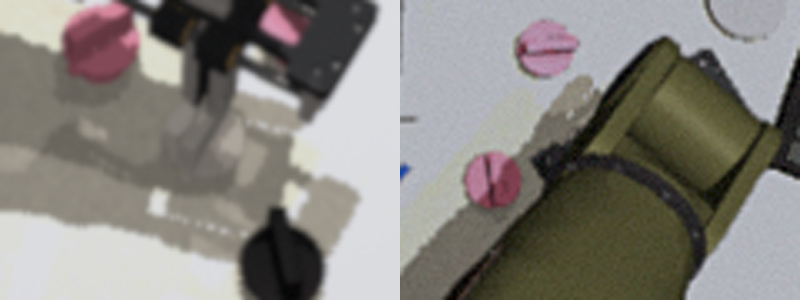

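Run:
```python
from h import *
p=np.load('side2.npz')['p']; d=np.load('side2.npz')['d']
c=cv2.convertScaleAbs(p[350:410,330:400,::-1],alpha=1.3)
a=cv2.resize(c,(680,583),interpolation=cv2.INTER_CUBIC)
for P in ([.4414,-.3289,.039],[.44,-.328,.06],[.4414,-.3289,.08]):
    u=(proj('side',P)[0]-[330,350])*9.714; print(proj('side',P)); cv2.circle(a,(int(u[0]),int(u[1])),4,(0,0,255),1)
cv2.imwrite('pics/c4.png',a)
```

```text
[[361.31652585 378.65381422]]
[[360.93386576 373.72522097]]
[[362.1023976  369.06985381]]
```

View pics/c4.png

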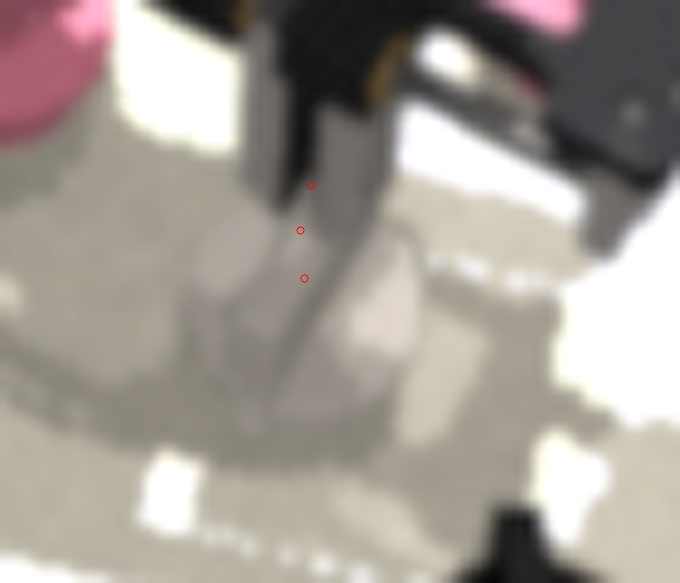

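Run:
```python
from h import *
def tips(p,rot,w):
    j=R.from_euler('xyz',rot).as_matrix()[:,1]; return np.array([p+j*s*(w/2+.006) for s in(-1,1)]+[p])
for f,P,ro,w in(('side0',[.1252,.5353,.1657],[-3.1406,0,2.9118],.094),('top0',[.1252,.5353,.1657],[-3.1406,0,2.9118],.094),('side1',[.427,-.3393,.1304],[-3.132,.003,.501],.094),('side2',[.4414,-.3289,.0392],[3.138,-.002,.557],.0007)):
    p=cv2.imread('pics/'+f+'.png'); T=tips(np.array(P),ro,w); uv=proj(f[:-1],T); print(f,uv.round(1).tolist())
    c=uv[2].astype(int); x0=max(0,c[0]-40);y0=max(0,c[1]-50)
    a=cv2.resize(p[y0:y0+80,x0:x0+80],(390,390),interpolation=cv2.INTER_CUBIC); 
    for u in uv: cv2.circle(a,tuple(((u+.5-[x0,y0])*390/80).astype(int).tolist()),4,(0,0,255),1)
    cv2.imwrite(f'pics/t_{f}.png',a)
r=lambda f:cv2.resize(cv2.imread(f'pics/t_{f}.png'),(300,300))
cv2.imwrite('pics/t.png',np.vstack([np.hstack([r('side0'),r('top0')]),np.hstack([r('side1'),r('side2')])]))
```

```text
side0 [[112.3, 160.5], [113.3, 137.1], [112.8, 148.5]]
top0 [[142.0, 368.4], [108.1, 358.4], [124.9, 363.4]]
side1 [[337.7, 350.1], [381.9, 377.3], [359.3, 363.4]]
side2 [[358.8, 377.2], [363.9, 380.0], [361.3, 378.6]]
```

View pics/t.png

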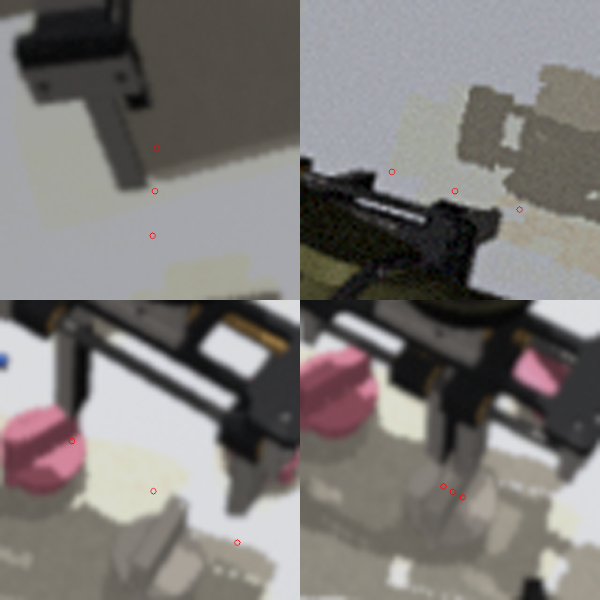

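The projected TCP misses the seen fingertips by about 8 px in every frame. I'll measure the real tips by depth.

Run:
```python
from h import *
for f,P,ro in(('side0',[.1252,.5353,.1657],[-3.1406,0,2.9118]),('side1',[.427,-.3393,.1304],[-3.132,.003,.501]),('side2',[.4414,-.3289,.0392],[3.138,-.002,.557])):
    z=np.load(f+'.npz'); uv,Q,ok=cloud('side',z['d'],0,640,0,480)
    T=R.from_euler('xyz',ro).inv().apply(Q-P)
    k=ok&(abs(T[:,0])<.03)&(abs(T[:,1])<.065)&(T[:,2]>-.07)&(T[:,2]<.02)&(Q[:,2]>.066)
    for s in(-1,1):
        m=k&(np.sign(T[:,1])==s); 
        if m.sum()<5: print(f,s,'none');continue
        t=T[m]; i=np.argsort(-t[:,2])[:6]; print(f,s,m.sum(),'max z tool',t[i].round(4).tolist(), 'x rng',t[:,0].min().round(4),t[:,0].max().round(4),'y',t[:,1].min().round(4),t[:,1].max().round(4))
        print(uv[m][i].tolist())
```

```text
side0 -1 67 max z tool [[0.0045, -0.0498, -0.0401], [-0.0108, -0.049, -0.0402], [0.0063, -0.052, -0.0421], [-0.0074, -0.0511, -0.0457], [0.0076, -0.0565, -0.0457], [0.0101, -0.0562, -0.046]] x rng -0.0112 0.0114 y -0.0649 -0.0479
[[106, 148], [112, 147], [105, 148], [110, 146], [104, 148], [103, 148]]
side0 1 44 max z tool [[0.0056, 0.0484, -0.0382], [0.005, 0.0502, -0.0401], [-0.0084, 0.0469, -0.0403], [-0.0058, 0.0472, -0.0405], [0.0102, 0.0505, -0.0407], [0.0021, 0.0485, -0.0409]] x rng -0.0093 0.0102 y 0.0425 0.062
[[107, 127], [107, 126], [112, 126], [111, 126], [105, 126], [108, 126]]
side1 -1 80 max z tool [[-0.0033, -0.0483, -0.036], [-0.0086, -0.052, -0.0395], [0.0059, -0.0474, -0.0398], [-0.0097, -0.0488, -0.0403], [-0.0009, -0.0477, -0.041], [-0.0092, -0.0468, -0.0415]] x rng -0.0139 0.0059 y -0.0592 -0.046
[[339, 343], [336, 343], [342, 339], [337, 344], [340, 341], [338, 344]]
side1 1 62 max z tool [[-0.0105, 0.0493, -0.0403], [-0.0098, 0.0511, -0.0411], [-0.0103, 0.049, -0.0435], [-0.0102, 0.0533, -0.044], [-0.0088, 0.048, -0.0441], [-0.0096, 0.0571, -0.047]] x rng -0.0116 0.0071 y 0.0465 0.0592
[[379, 370], [380, 370], [379, 369], [381, 370], [379, 368], [383, 370]]
side2 -1 55 max z tool [[-0.0087, -0.0096, -0.0411], [-0.01, -0.0065, -0.0418], [-0.009, -0.0046, -0.0421], [-0.0086, -0.0073, -0.0431], [-0.0035, -0.003, -0.0436], [-0.0067, -0.0036, -0.0437]] x rng -0.0113 0.0041 y -0.015 -0.0017
[[356, 370], [357, 371], [358, 371], [357, 370], [360, 369], [359, 370]]
side2 1 49 max z tool [[-0.0097, 0.0054, -0.0401], [-0.0103, 0.008, -0.0435], [-0.0098, 0.0053, -0.0444], [-0.009, 0.012, -0.0453], [-0.0108, 0.0105, -0.0466], [-0.0094, 0.005, -0.0476]] x rng -0.0118 0.0061 y 0.0046 0.0153
[[362, 374], [363, 374], [362, 373], [365, 374], [364, 374], [362, 372]]
```

Run:
```python
from h import *
P=np.array([.427,-.3393,.1304]);r=R.from_euler('xyz',[-3.132,.003,.501])
p=cv2.imread('pics/side1.png'); x0,y0=325,325
a=cv2.resize(p[y0:y0+60,x0:x0+75],None,fx=10,fy=10,interpolation=cv2.INTER_CUBIC)
for dz,c in((0,(0,0,255)),(-.019,(0,200,0)),(-.038,(255,0,0))):
    for s in(-1,1):
        b=np.array([[x,s*y,dz] for x,y in((-.008,.047),(.008,.047),(.008,.0595),(-.008,.0595))])
        uv=(proj('side',P+r.apply(b))+.5-[x0,y0])*10; cv2.polylines(a,[uv.astype(int)],True,c,1)
cv2.imwrite('pics/t2.png',a)
```

```text
(no output)
```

View pics/t2.png

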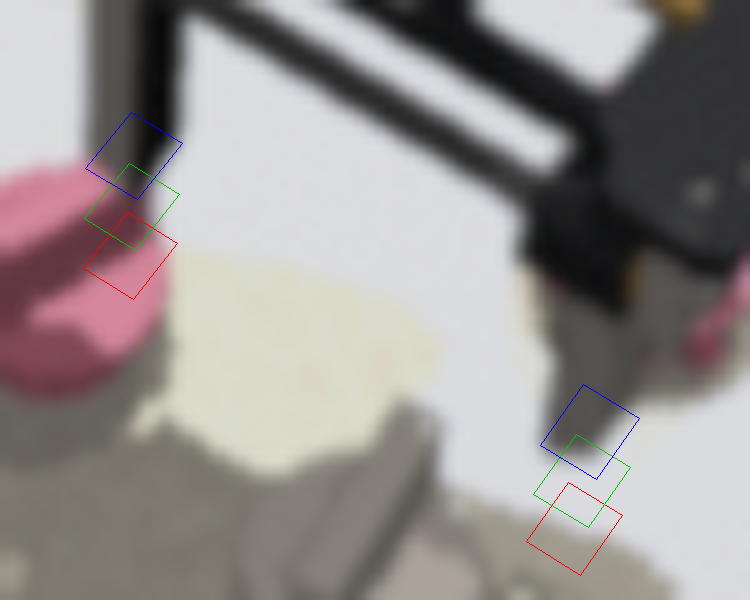

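The seen tips sit about 38–40 mm short of the reported TCP (blue outline), which also explains closing on air above the bar. I'll treat the fingertip as reported TCP minus ~40 mm. Next: reopen, descend gently watching force, and look again.

>>> step_arm(steps=[{"x": 0,"y": 0,"z": 0,"ax": 0,"ay": 0,"az": 0,"claw": 0.036},{"x": 0,"y": 0,"z": 0,"ax": 0,"ay": 0,"az": 0,"claw": 0.036},{"x": 0,"y": 0,"z": 0,"ax": 0,"ay": 0,"az": 0,"claw": 0.036},{"x": 0,"y": 0,"z": 0,"ax": 0,"ay": 0,"az": 0,"claw": 0.036},{"x": 0,"y": 0,"z": 0,"ax": 0,"ay": 0,"az": 0,"claw": 0.036}])

```text
time_s: 5.08
ee_pos: [0.4414, -0.3288, 0.0391]
eef_rot: [3.139, -0.002, 0.557]
force: [-0.3, -0.3, 0.8]
grip_width: 0.0304
```

>>> step_arm(steps=[{"x": 0,"y": 0,"z": 0,"ax": 0,"ay": 0,"az": 0,"claw": 0.036},{"x": 0,"y": 0,"z": 0,"ax": 0,"ay": 0,"az": 0,"claw": 0.036}])

```text
time_s: 5.25
ee_pos: [0.4413, -0.3288, 0.039]
eef_rot: [3.139, -0.002, 0.557]
force: [0.5, 0.4, 1.0]
grip_width: 0.0358
```

Run:
```python
from plan import *
y=np.radians(32);plan(np.array([.44,-.328,.012]),Rt([np.cos(y),np.sin(y),0],[0,0,-1]),smax=.03)
for i in range(1):print(ctrl.get_obs()['ee_pos'])
p,d=snap('side','side3'); P,r,o=cur()
x0,y0=325,340
a=cv2.resize(p[y0:y0+60,x0:x0+75,::-1],None,fx=10,fy=10,interpolation=cv2.INTER_CUBIC)
for dz,c in((0,(0,0,255)),(-.038,(255,0,0))):
    for s in(-1,1):
        b=np.array([[x,s*y,dz] for x,y in((-.008,.018),(.008,.018),(.008,.0305),(-.008,.0305))])
        uv=(proj('side',P+r.apply(b))+.5-[x0,y0])*10; cv2.polylines(a,[uv.astype(int)],True,c,1)
cv2.imwrite('pics/t3.png',a)
```

```text
t 5.25 p [ 0.4413 -0.3288  0.039 ] rotvec deg [ 0.17 -0.09 -0.08] d tool mm [-0.7 -1.5 27. ] q [-7.070e-01  4.360e-01  1.651e+00  1.000e-03  1.051e+00  3.060e-01] F [0.5 0.4 1. ] n 1
[np.float64(-0.0007), np.float64(-0.0015), np.float64(0.027)] [np.float64(0.17), np.float64(-0.09), np.float64(-0.08)]
[ 0.4413322  -0.32881205  0.03904963]
```

View pics/t3.png

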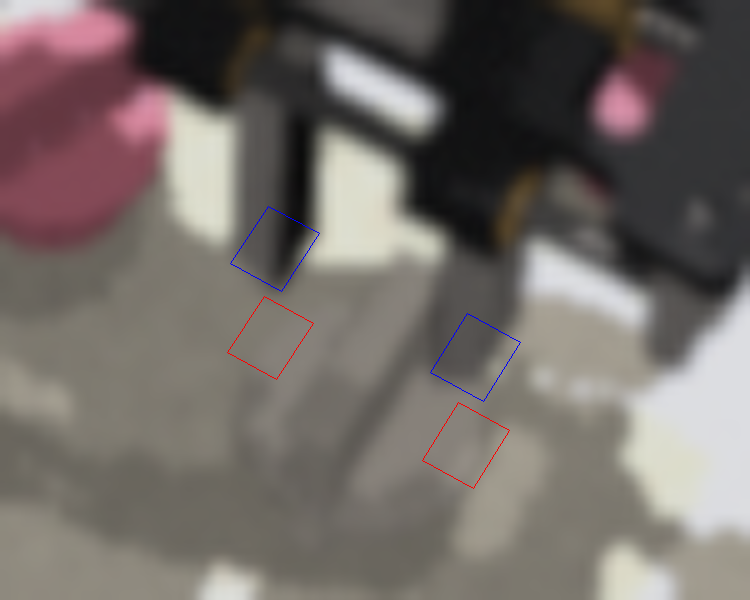

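The picture shows fingertips at about (352,366) and (371,377), matching the blue (−38 mm) outlines, with the bar between and below them. Descending.

>>> step_arm(steps=[{"x": -0.001,"y": -0.001,"z": 0.012,"ax": 0.2,"ay": 0,"az": 0,"claw": 0.036},{"x": 0,"y": 0,"z": 0.01,"ax": 0,"ay": 0,"az": 0,"claw": 0.036},{"x": 0,"y": 0,"z": 0,"ax": 0,"ay": 0,"az": 0,"claw": 0.036}])

```text
time_s: 5.55
ee_pos: [0.4399, -0.3285, 0.0151]
eef_rot: [-3.141, -0.002, 0.557]
force: [-0.1, -0.0, -0.7]
grip_width: 0.0358
```

>>> step_arm(steps=[{"x": 0,"y": 0,"z": 0.006,"ax": 0,"ay": 0,"az": 0,"claw": 0.036},{"x": 0,"y": 0,"z": 0,"ax": 0,"ay": 0,"az": 0,"claw": 0.036},{"x": 0,"y": 0,"z": 0,"ax": 0,"ay": 0,"az": 0,"claw": 0.036}])

```text
time_s: 5.8
ee_pos: [0.4393, -0.328, 0.0069]
eef_rot: [-3.139, -0.001, 0.557]
force: [0.4, -0.3, 0.6]
grip_width: 0.036
```

>>> step_arm(steps=[{"x": 0.001,"y": 0,"z": 0.004,"ax": 0,"ay": 0,"az": 0,"claw": 0.036},{"x": 0,"y": 0,"z": 0,"ax": 0,"ay": 0,"az": 0,"claw": 0.036},{"x": 0,"y": 0,"z": 0,"ax": 0,"ay": 0,"az": 0,"claw": 0.036}])

```text
time_s: 6.05
ee_pos: [0.4404, -0.3276, 0.0027]
eef_rot: [-3.139, -0.001, 0.557]
force: [-0.4, -0.1, -0.1]
grip_width: 0.036
```

Run:
```python
from plan import *
p,d=snap('side','side4'); P,r,o=cur(); print(P,o['force'])
x0,y0=325,345
a=cv2.resize(p[y0:y0+60,x0:x0+75,::-1],None,fx=10,fy=10,interpolation=cv2.INTER_CUBIC)
for dz,c in((-.038,(255,0,0)),):
    for s in(-1,1):
        b=np.array([[x,s*y,dz] for x,y in((-.008,.018),(.008,.018),(.008,.0305),(-.008,.0305))])
        uv=(proj('side',P+r.apply(b))+.5-[x0,y0])*10; cv2.polylines(a,[uv.astype(int)],True,c,1)
cv2.imwrite('pics/t4.png',a)
```

```text
[ 0.44036218 -0.32751016  0.00262961] [-0.62049062  0.87309616 -0.75482522]
```

View pics/t4.png

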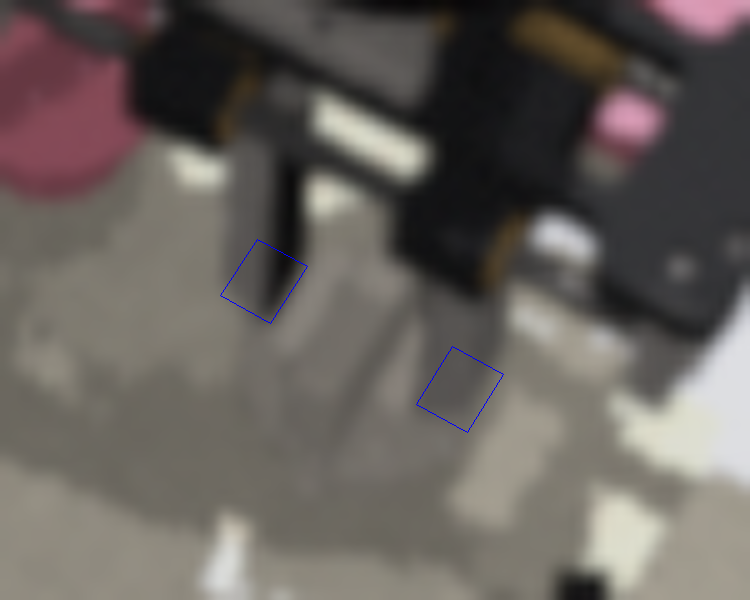

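>>> step_arm(steps=[{"x": 0,"y": 0,"z": 0.003,"ax": 0,"ay": 0,"az": 0,"claw": 0.036},{"x": 0,"y": 0,"z": 0,"ax": 0,"ay": 0,"az": 0,"claw": 0.036}])

```text
time_s: 6.27
ee_pos: [0.4406, -0.3276, -0.0002]
eef_rot: [-3.14, -0.001, 0.557]
force: [-0.6, -0.1, -0.6]
grip_width: 0.0362
```

>>> step_arm(steps=[{"x": 0,"y": 0,"z": 0,"ax": 0,"ay": 0,"az": 0,"claw": 0.0},{"x": 0,"y": 0,"z": 0,"ax": 0,"ay": 0,"az": 0,"claw": 0.0},{"x": 0,"y": 0,"z": 0,"ax": 0,"ay": 0,"az": 0,"claw": 0.0},{"x": 0,"y": 0,"z": 0,"ax": 0,"ay": 0,"az": 0,"claw": 0.0},{"x": 0,"y": 0,"z": 0,"ax": 0,"ay": 0,"az": 0,"claw": 0.0}], grip_force=40)

```text
time_s: 6.68
ee_pos: [0.4406, -0.3277, -0.0001]
eef_rot: [-3.14, -0.001, 0.557]
force: [-0.8, -0.4, -1.0]
grip_width: 0.0118
```

>>> step_arm(steps=[{"x": 0,"y": 0,"z": 0,"ax": 0,"ay": 0,"az": 0,"claw": 0.0},{"x": 0,"y": 0,"z": 0,"ax": 0,"ay": 0,"az": 0,"claw": 0.0},{"x": 0,"y": 0,"z": 0,"ax": 0,"ay": 0,"az": 0,"claw": 0.0}])

```text
time_s: 6.93
ee_pos: [0.4406, -0.3277, -0.0001]
eef_rot: [-3.14, -0.001, 0.557]
force: [-0.4, 0.5, -0.8]
grip_width: 0.0115
```

Gripped: opening 11.8 mm, the bar's width. The foot sits at the reported TCP, which is useful. Lifting.

>>> step_arm(steps=[{"x": 0,"y": 0,"z": -0.01,"ax": 0,"ay": 0,"az": 0,"claw": 0.0},{"x": 0,"y": 0,"z": -0.03,"ax": 0,"ay": 0,"az": 0,"claw": 0.0},{"x": 0,"y": 0,"z": -0.036,"ax": 0,"ay": 0,"az": 0,"claw": 0.0},{"x": 0,"y": 0,"z": -0.036,"ax": 0,"ay": 0,"az": 0,"claw": 0.0},{"x": 0,"y": 0,"z": -0.036,"ax": 0,"ay": 0,"az": 0,"claw": 0.0}])

```text
time_s: 7.35
ee_pos: [0.437, -0.325, 0.1478]
eef_rot: [-3.125, 0.003, 0.557]
force: [0.5, 0.3, -1.2]
grip_width: 0.0119
```

>>> step_arm(steps=[{"x": 0,"y": 0,"z": -0.036,"ax": 0,"ay": 0,"az": 0,"claw": 0.0},{"x": 0,"y": 0,"z": -0.036,"ax": 0,"ay": 0,"az": 0,"claw": 0.0}])

```text
time_s: 7.52
ee_pos: [0.4369, -0.3251, 0.2251]
eef_rot: [-3.126, 0.003, 0.557]
force: [0.2, -0.1, -1.1]
grip_width: 0.0113
```

```bash
cat > goal.py <<'E'
from plan import *
from port2 import nn,ex,ey
C=np.array([.5540,-.0418,.1455])   # port mouth centre estimate
def goal(foot,ang,C=C,off=(0,0)):
    """foot height of nose above mouth (m), slot angle deg in port frame; tool x at ang+180"""
    a=np.radians(ang+180); x=ex*np.cos(a)+ey*np.sin(a); return C+nn*foot+ex*off[0]+ey*off[1],Rt(x,-nn)
E
python3 - <<'E'
from goal import *
t=goal(.06,-13); print(t[0],t[1].as_euler('xyz')); plan(*t,show=40)
E
```

```text
[ 0.52131305 -0.04163801  0.19581438] [2.99905566 0.56017091 2.87283574]
t 7.52 p [ 0.4369 -0.3251  0.2251] rotvec deg [ -41.9    -8.01 -130.45] d tool mm [ 221.6 -195.5   31.7] q [-0.708  0.261  1.434  0.002  1.462  0.306] F [ 0.2 -0.1 -1.1] n 22
[np.float64(0.0101), np.float64(-0.0089), np.float64(0.0014)] [np.float64(-1.9), np.float64(-0.36), np.float64(-5.93)]
[np.float64(0.0109), np.float64(-0.0078), np.float64(0.0011)] [np.float64(-1.9), np.float64(-0.36), np.float64(-5.93)]
[np.float64(0.0117), np.float64(-0.0067), np.float64(0.0008)] [np.float64(-1.9), np.float64(-0.36), np.float64(-5.93)]
[np.float64(0.0123), np.float64(-0.0055), np.float64(0.0005)] [np.float64(-1.9), np.float64(-0.36), np.float64(-5.93)]
[np.float64(0.0128), np.float64(-0.0042), np.float64(0.0003)] [np.float64(-1.9), np.float64(-0.36), np.float64(-5.93)]
[np.float64(0.0132), np.float64(-0.0028), np.float64(0.0001)] [np.float64(-1.9), np.float64(-0.36), np.float64(-5.93)]
[np.float64(0.0134), np.float64(-0.0015), np.float64(-0.0001)] [np.float64(-1.9), np.float64(-0.36), np.float64(-5.93)]
[np.float64(0.0135
[... 1057 characters left out ...]
at64(0.0081), np.float64(0.0108), np.float64(0.0009)] [np.float64(-1.9), np.float64(-0.36), np.float64(-5.93)]
[np.float64(0.0069), np.float64(0.0115), np.float64(0.0012)] [np.float64(-1.9), np.float64(-0.36), np.float64(-5.93)]
[np.float64(0.0057), np.float64(0.0121), np.float64(0.0015)] [np.float64(-1.9), np.float64(-0.36), np.float64(-5.93)]
[np.float64(0.0045), np.float64(0.0126), np.float64(0.0019)] [np.float64(-1.9), np.float64(-0.36), np.float64(-5.93)]
[np.float64(0.0031), np.float64(0.0129), np.float64(0.0023)] [np.float64(-1.9), np.float64(-0.36), np.float64(-5.93)]
[np.float64(0.0018), np.float64(0.0131), np.float64(0.0027)] [np.float64(-1.9), np.float64(-0.36), np.float64(-5.93)]
```

Run:
```python
from goal import *
y=2.86;plan(np.array([.46,-.1,.26]),Rt([np.cos(y),np.sin(y),0],[0,0,-1]),amax=6.9,show=40)
```

```text
t 7.52 p [ 0.4369 -0.3251  0.2251] rotvec deg [  -0.67   -0.95 -131.94] d tool mm [ 138.5 -179.4  -32.5] q [-0.708  0.261  1.434  0.002  1.462  0.306] F [ 0.2 -0.1 -1.1] n 20
[np.float64(0.0069), np.float64(-0.009), np.float64(-0.0016)] [np.float64(-0.03), np.float64(-0.05), np.float64(-6.6)]
[np.float64(0.0079), np.float64(-0.0081), np.float64(-0.0016)] [np.float64(-0.03), np.float64(-0.05), np.float64(-6.6)]
[np.float64(0.0088), np.float64(-0.0072), np.float64(-0.0016)] [np.float64(-0.03), np.float64(-0.05), np.float64(-6.6)]
[np.float64(0.0095), np.float64(-0.0061), np.float64(-0.0017)] [np.float64(-0.03), np.float64(-0.05), np.float64(-6.6)]
[np.float64(0.0102), np.float64(-0.005), np.float64(-0.0017)] [np.float64(-0.03), np.float64(-0.05), np.float64(-6.6)]
[np.float64(0.0107), np.float64(-0.0038), np.float64(-0.0017)] [np.float64(-0.03), np.float64(-0.05), np.float64(-6.6)]
[np.float64(0.011), np.float64(-0.0025), np.float64(-0.0017)] [np.float64(-0.03), np.float64(-0.05), np.float64(-6.6)]
[np.float64(0.0113), np.float64(-0.0012), np.float64(-0.0017)] [np.float64(-0.03), np.fl
[... 758 characters left out ...]
.0087), np.float64(0.0073), np.float64(-0.0018)] [np.float64(-0.03), np.float64(-0.05), np.float64(-6.6)]
[np.float64(0.0078), np.float64(0.0082), np.float64(-0.0018)] [np.float64(-0.03), np.float64(-0.05), np.float64(-6.6)]
[np.float64(0.0068), np.float64(0.0091), np.float64(-0.0018)] [np.float64(-0.03), np.float64(-0.05), np.float64(-6.6)]
[np.float64(0.0057), np.float64(0.0098), np.float64(-0.0018)] [np.float64(-0.03), np.float64(-0.05), np.float64(-6.6)]
[np.float64(0.0045), np.float64(0.0104), np.float64(-0.0018)] [np.float64(-0.03), np.float64(-0.05), np.float64(-6.6)]
[np.float64(0.0033), np.float64(0.0108), np.float64(-0.0017)] [np.float64(-0.03), np.float64(-0.05), np.float64(-6.6)]
```

>>> step_arm(steps=[{"x": 0.007,"y": -0.009,"z": -0.002,"ax": 0,"ay": 0,"az": -6.6,"claw": 0.0},{"x": 0.008,"y": -0.008,"z": -0.002,"ax": 0,"ay": 0,"az": -6.6,"claw": 0.0},{"x": 0.009,"y": -0.007,"z": -0.002,"ax": 0,"ay": 0,"az": -6.6,"claw": 0.0},{"x": 0.01,"y": -0.006,"z": -0.002,"ax": 0,"ay": 0,"az": -6.6,"claw": 0.0},{"x": 0.01,"y": -0.005,"z": -0.002,"ax": 0,"ay": 0,"az": -6.6,"claw": 0.0}])

```text
time_s: 7.93
ee_pos: [0.444, -0.2692, 0.25]
eef_rot: [3.14, -0.002, 1.151]
force: [0.3, 1.1, -1.3]
grip_width: 0.0119
```

>>> step_arm(steps=[{"x": 0.011,"y": -0.004,"z": -0.002,"ax": 0,"ay": 0,"az": -6.6,"claw": 0.0},{"x": 0.011,"y": -0.0025,"z": -0.002,"ax": 0,"ay": 0,"az": -6.6,"claw": 0.0},{"x": 0.011,"y": -0.001,"z": -0.002,"ax": 0,"ay": 0,"az": -6.6,"claw": 0.0},{"x": 0.011,"y": 0,"z": -0.002,"ax": 0,"ay": 0,"az": -6.6,"claw": 0.0},{"x": 0.011,"y": 0.0015,"z": -0.002,"ax": 0,"ay": 0,"az": -6.6,"claw": 0.0}])

```text
time_s: 8.35
ee_pos: [0.4469, -0.2096, 0.2647]
eef_rot: [3.137, 0.002, 1.756]
force: [-0.4, -0.5, -0.1]
grip_width: 0.0114
```

>>> step_arm(steps=[{"x": 0.011,"y": 0.0025,"z": -0.002,"ax": 0,"ay": 0,"az": -6.6,"claw": 0.0},{"x": 0.011,"y": 0.004,"z": -0.002,"ax": 0,"ay": 0,"az": -6.6,"claw": 0.0},{"x": 0.01,"y": 0.005,"z": -0.002,"ax": 0,"ay": 0,"az": -6.6,"claw": 0.0},{"x": 0.0095,"y": 0.006,"z": -0.002,"ax": 0,"ay": 0,"az": -6.6,"claw": 0.0},{"x": 0.0085,"y": 0.0075,"z": -0.002,"ax": 0,"ay": 0,"az": -6.6,"claw": 0.0}])

```text
time_s: 8.77
ee_pos: [0.4475, -0.1494, 0.2791]
eef_rot: [3.138, 0.006, 2.362]
force: [0.7, -0.6, -0.8]
grip_width: 0.0119
```

Run:
```python
from goal import *
t=goal(.07,-13); plan(*t,show=40)
```

```text
t 8.77 p [ 0.4475 -0.1494  0.2791] rotvec deg [-15.87 -28.94 -30.7 ] d tool mm [ 27.5 124.5  75.2] q [-4.000e-01  5.200e-02  1.552e+00  1.000e-03  1.530e+00 -1.192e+00] F [ 0.7 -0.6 -0.8] n 7
[np.float64(0.0039), np.float64(0.0178), np.float64(0.0107)] [np.float64(-2.27), np.float64(-4.13), np.float64(-4.39)]
[np.float64(0.0034), np.float64(0.0176), np.float64(0.0112)] [np.float64(-2.27), np.float64(-4.13), np.float64(-4.39)]
[np.float64(0.0029), np.float64(0.0174), np.float64(0.0117)] [np.float64(-2.27), np.float64(-4.13), np.float64(-4.39)]
[np.float64(0.0024), np.float64(0.0171), np.float64(0.0121)] [np.float64(-2.27), np.float64(-4.13), np.float64(-4.39)]
[np.float64(0.002), np.float64(0.0168), np.float64(0.0127)] [np.float64(-2.27), np.float64(-4.13), np.float64(-4.39)]
[np.float64(0.0016), np.float64(0.0164), np.float64(0.0132)] [np.float64(-2.27), np.float64(-4.13), np.float64(-4.39)]
[np.float64(0.0014), np.float64(0.016), np.float64(0.0137)] [np.float64(-2.27), np.float64(-4.13), np.float64(-4.39)]
```

>>> step_arm(steps=[{"x": 0.004,"y": 0.018,"z": 0.01,"ax": -2.3,"ay": -4.1,"az": -4.4,"claw": 0.0},{"x": 0.0035,"y": 0.018,"z": 0.01,"ax": -2.3,"ay": -4.1,"az": -4.4,"claw": 0.0},{"x": 0.003,"y": 0.017,"z": 0.01,"ax": -2.3,"ay": -4.1,"az": -4.4,"claw": 0.0},{"x": 0.0025,"y": 0.017,"z": 0.01,"ax": -2.3,"ay": -4.1,"az": -4.4,"claw": 0.0},{"x": 0.002,"y": 0.017,"z": 0.01,"ax": -2.3,"ay": -4.1,"az": -4.4,"claw": 0.0}])

```text
time_s: 9.18
ee_pos: [0.4958, -0.0679, 0.239]
eef_rot: [3.006, 0.416, 2.747]
force: [0.5, -0.1, -2.0]
grip_width: 0.0116
```

Run:
```python
from goal import *
t=goal(.07,-13); plan(*t,show=40)
```

```text
t 9.18 p [ 0.4958 -0.0679  0.239 ] rotvec deg [-3.79 -7.31 -7.47] d tool mm [ 6.3 27.  39.2] q [-0.259 -0.153  1.904  0.097  0.964 -1.502] F [ 0.5 -0.1 -2. ] n 2
[np.float64(0.0032), np.float64(0.0135), np.float64(0.0196)] [np.float64(-1.89), np.float64(-3.66), np.float64(-3.73)]
[np.float64(0.0036), np.float64(0.013), np.float64(0.0198)] [np.float64(-1.89), np.float64(-3.66), np.float64(-3.73)]
```

>>> step_arm(steps=[{"x": 0.003,"y": 0.013,"z": 0.016,"ax": -1.9,"ay": -3.7,"az": -3.7,"claw": 0.0},{"x": 0.003,"y": 0.013,"z": 0.016,"ax": -1.9,"ay": -3.6,"az": -3.7,"claw": 0.0},{"x": 0,"y": 0,"z": 0,"ax": 0,"ay": 0,"az": 0,"claw": 0.0}])

```text
time_s: 9.43
ee_pos: [0.5115, -0.0386, 0.211]
eef_rot: [3.0, 0.572, 2.884]
force: [0.1, -0.6, -1.4]
grip_width: 0.0118
```

Run:
```python
from goal import *
t=goal(.07,-13); plan(*t,show=40)
P,r,o=cur()
A=[]
for n,(w,h) in(('side',(70,70)),('top',(70,70))):
    p,d=snap(n,n+'5'); c=proj(n,P)[0].astype(int);x0,y0=c[0]-40,c[1]-40
    a=cv2.resize(p[y0:y0+70,x0:x0+70,::-1],(400,400),interpolation=cv2.INTER_CUBIC)
    # draw cartridge outline at predicted: flange circle at z 26 & 32, nose foot circle r18.5
    for rad,h,col in((.0185,0,(0,0,255)),(.027,.032,(255,0,0)),(.027,.026,(255,0,0))):
        th=np.linspace(0,2*np.pi,60); b=np.c_[rad*np.cos(th),rad*np.sin(th),-h*np.ones(60)]
        uv=(proj(n,P+r.apply(b))+.5-[x0,y0])*400/70; cv2.polylines(a,[uv.astype(int)],True,col,1)
    A.append(a)
cv2.imwrite('pics/t5.png',np.hstack(A))
```

```text
t 9.43 p [ 0.5115 -0.0386  0.211 ] rotvec deg [0.3  0.59 0.61] d tool mm [-0.5 -3.   8. ] q [-0.22  -0.18   2.047  0.188  0.708 -1.682] F [ 0.1 -0.6 -1.4] n 1
[np.float64(-0.0005), np.float64(-0.003), np.float64(0.008)] [np.float64(0.3), np.float64(0.59), np.float64(0.61)]
```

View pics/t5.png

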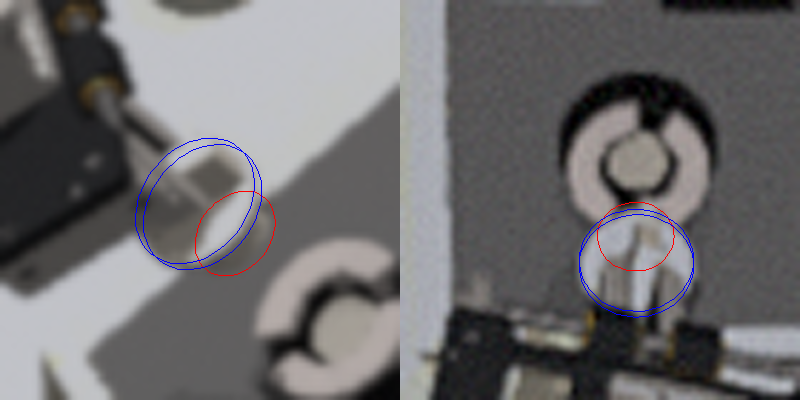

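Side and top crops: the predicted outlines (foot at the reported TCP, axis along tool z) fit the held cartridge within about 1 px in both views. So the 40 mm offset is along the tool and the grasp is centred. Top (robot-consistent) puts the port at y≈−0.041.

```bash
sed -i 's/^C=.*/C=np.array([.5540,-.0410,.1457])/' goal.py
python3 - <<'E'
from goal import *
t=goal(.02,-13); plan(*t,show=40,smax=.02)
E
```

```text
t 9.53 p [ 0.5129 -0.0402  0.2146] rotvec deg [0.16 0.58 0.33] d tool mm [ 3.5 -1.4 60.1] q [-0.222 -0.18   2.038  0.184  0.717 -1.675] F [ 0.1 -0.   0.5] n 4
[np.float64(0.0009), np.float64(-0.0003), np.float64(0.015)] [np.float64(0.04), np.float64(0.14), np.float64(0.08)]
[np.float64(0.0008), np.float64(-0.0003), np.float64(0.015)] [np.float64(0.04), np.float64(0.14), np.float64(0.08)]
[np.float64(0.0008), np.float64(-0.0003), np.float64(0.015)] [np.float64(0.04), np.float64(0.14), np.float64(0.08)]
[np.float64(0.0008), np.float64(-0.0003), np.float64(0.015)] [np.float64(0.04), np.float64(0.14), np.float64(0.08)]
```

>>> step_arm(steps=[{"x": 0.001,"y": 0,"z": 0.015,"ax": 0.1,"ay": 0.2,"az": 0.1,"claw": 0.0},{"x": 0.001,"y": -0.0005,"z": 0.015,"ax": 0.1,"ay": 0.2,"az": 0.1,"claw": 0.0},{"x": 0.001,"y": -0.0005,"z": 0.014,"ax": 0,"ay": 0.2,"az": 0.1,"claw": 0.0},{"x": 0,"y": 0,"z": 0,"ax": 0,"ay": 0,"az": 0,"claw": 0.0},{"x": 0,"y": 0,"z": 0,"ax": 0,"ay": 0,"az": 0,"claw": 0.0}])

```text
time_s: 9.95
ee_pos: [0.5384, -0.0446, 0.1841]
eef_rot: [2.998, 0.558, 2.861]
force: [-0.7, -0.6, -0.7]
grip_width: 0.0115
```

Run:
```python
from goal import *
A=[]
cs={}
for n in('side','top'):
    p,d=snap(n,n+'6')
    P,r,o=cur(); print(P)
    c=proj(n,P)[0].astype(int);x0,y0=c[0]-32,c[1]-32
    a=cv2.resize(p[y0:y0+60,x0:x0+60,::-1],(400,400),interpolation=cv2.INTER_CUBIC)
    for rad,h,col in((.0185,0,(0,0,255)),(.027,.032,(255,0,0)),(.027,.026,(255,0,0))):
        th=np.linspace(0,2*np.pi,60); b=np.c_[rad*np.cos(th),rad*np.sin(th),-h*np.ones(60)]
        uv=(proj(n,P+r.apply(b))+.5-[x0,y0])*400/60; cv2.polylines(a,[uv.astype(int)],True,col,1)
    b=.036*np.c_[np.cos(th),np.sin(th)];uv=(proj(n,C+b[:,:1]*ex+b[:,1:]*ey)+.5-[x0,y0])*400/60; cv2.polylines(a,[uv.astype(int)],True,(0,200,0),1)
    A.append(a)
cv2.imwrite('pics/t6.png',np.hstack(A))
t=goal(.0,-13); plan(*t,show=40,smax=.02)
```

```text
[ 0.53839707 -0.04461021  0.18428088]
[ 0.53825775 -0.04445091  0.18428065]
t 10.05 p [ 0.5383 -0.0445  0.1843] rotvec deg [-0.28  0.04 -0.54] d tool mm [ 8.5  1.8 40.9] q [-0.212 -0.076  2.017  0.18   0.642 -1.658] F [ 0.6  0.2 -1.9] n 3
[np.float64(0.0028), np.float64(0.0006), np.float64(0.0136)] [np.float64(-0.09), np.float64(0.01), np.float64(-0.18)]
[np.float64(0.0028), np.float64(0.0006), np.float64(0.0136)] [np.float64(-0.09), np.float64(0.01), np.float64(-0.18)]
[np.float64(0.0028), np.float64(0.0006), np.float64(0.0136)] [np.float64(-0.09), np.float64(0.01), np.float64(-0.18)]
```

View pics/t6.png

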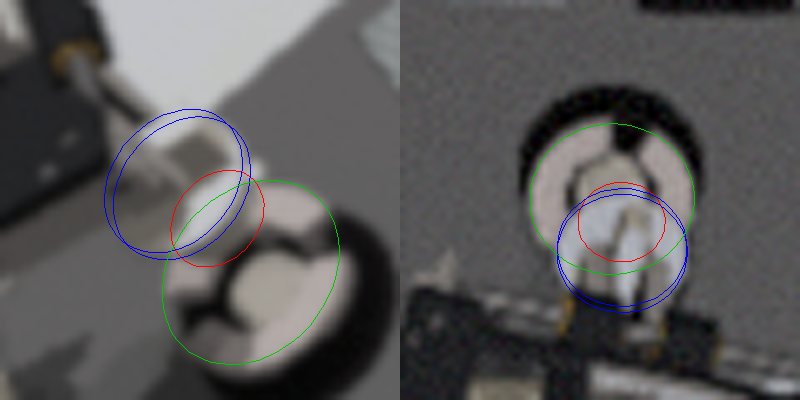

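Both views: the top outlines match ring (612,198 in crop) and cartridge. In side, ring and cartridge are both shifted by about 1.8 px the same way, so it's a camera bias. I'm correcting laterally.

>>> step_arm(steps=[{"x": 0.0045,"y": 0.001,"z": 0.01,"ax": -0.3,"ay": 0,"az": -0.3,"claw": 0.0},{"x": 0.004,"y": 0.001,"z": 0.01,"ax": 0,"ay": 0,"az": -0.2,"claw": 0.0},{"x": 0,"y": 0,"z": 0,"ax": 0,"ay": 0,"az": 0,"claw": 0.0},{"x": 0,"y": 0,"z": 0,"ax": 0,"ay": 0,"az": 0,"claw": 0.0}])

```text
time_s: 10.38
ee_pos: [0.5432, -0.041, 0.1648]
eef_rot: [2.997, 0.564, 2.871]
force: [0.8, -0.1, -1.7]
grip_width: 0.0119
```

Run:
```python
from goal import *
plan(*goal(.0,-13),show=40,smax=.02)
```

```text
t 10.38 p [ 0.5432 -0.041   0.1648] rotvec deg [ 0.05  0.23 -0.05] d tool mm [ 1.4 -0.3 21.9] q [-0.205 -0.041  2.035  0.198  0.586 -1.681] F [ 0.8 -0.1 -1.7] n 2
[np.float64(0.0007), np.float64(-0.0001), np.float64(0.0109)] [np.float64(0.02), np.float64(0.11), np.float64(-0.02)]
[np.float64(0.0007), np.float64(-0.0001), np.float64(0.0109)] [np.float64(0.02), np.float64(0.11), np.float64(-0.02)]
```

>>> step_arm(steps=[{"x": 0.001,"y": 0,"z": 0.008,"ax": 0,"ay": 0.2,"az": 0,"claw": 0.0},{"x": 0.0005,"y": 0,"z": 0.007,"ax": 0,"ay": 0,"az": 0,"claw": 0.0},{"x": 0,"y": 0,"z": 0,"ax": 0,"ay": 0,"az": 0,"claw": 0.0},{"x": 0,"y": 0,"z": 0,"ax": 0,"ay": 0,"az": 0,"claw": 0.0}])

```text
time_s: 10.72
ee_pos: [0.551, -0.0408, 0.1511]
eef_rot: [2.997, 0.561, 2.872]
force: [-0.5, -0.9, -1.5]
grip_width: 0.0119
```

```bash
cat > look.py <<'E'
from goal import *
import sys
def look(tag):
    A=[];th=np.linspace(0,2*np.pi,60)
    for n in('side','top'):
        p,d=snap(n,n+tag); P,r,o=cur()
        c=proj(n,C)[0].astype(int);x0,y0=c[0]-30,c[1]-30
        a=cv2.resize(p[y0:y0+60,x0:x0+60,::-1],(400,400),interpolation=cv2.INTER_CUBIC)
        for rad,h,col in((.0185,0,(0,0,255)),(.027,.032,(255,0,0))):
            b=np.c_[rad*np.cos(th),rad*np.sin(th),-h*np.ones(60)]
            uv=(proj(n,P+r.apply(b))+.5-[x0,y0])*400/60; cv2.polylines(a,[uv.astype(int)],True,col,1)
        b=.036*np.c_[np.cos(th),np.sin(th)];uv=(proj(n,C+b[:,:1]*ex+b[:,1:]*ey)+.5-[x0,y0])*400/60; cv2.polylines(a,[uv.astype(int)],True,(0,200,0),1)
        A.append(a)
    cv2.imwrite(f'pics/look{tag}.png',np.hstack(A))
def rel():
    P,r,o=cur(); d=P-C; M=r.as_matrix(); x=M[:,0]
    print('t',round(o['time_s'],2),'foot in port mm',(np.array([d@ex,d@ey,d@nn])*1000).round(1),'bar ang',round(np.degrees(np.arctan2(x@ey,x@ex)),1),'tilt',np.degrees([M[:,2]@ex,M[:,2]@ey]).round(2),'F port',np.round([o['force']@ex,o['force']@ey,o['force']@nn],1),'M',round(o['moment']@nn,2),'w',round(o['grip_width'],4),'q6',round(o['qpos'][5],2))
E
python3 - <<'E'
from look import *
look('7'); rel()
E
```

```text
t 10.82 foot in port mm [0.5 0.2 6.3] bar ang 166.9 tilt [0.08 0.04] F port [-0.6 -0.2 -0.5] M -0.0 w 0.0116 q6 -1.69
```

View pics/look7.png

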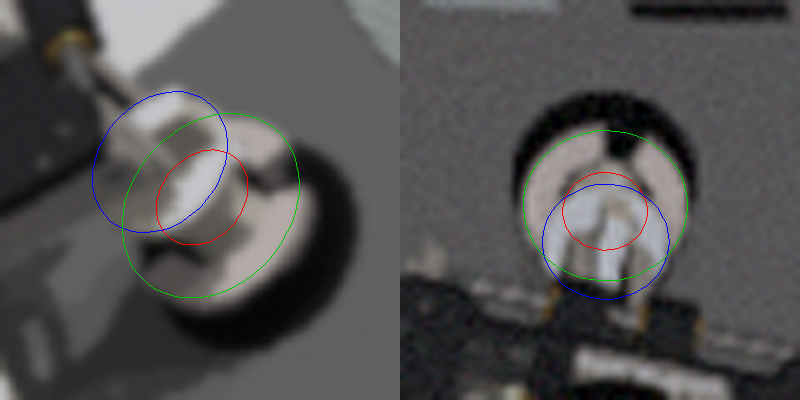

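Side and top crops show the nose centred over the bore at foot height +6 mm, with the bar at 167°, in line with the slots. Lowering gently.

>>> step_arm(steps=[{"x": 0,"y": 0,"z": 0.005,"ax": 0,"ay": 0,"az": 0,"claw": 0.0},{"x": 0,"y": 0,"z": 0.003,"ax": 0,"ay": 0,"az": 0,"claw": 0.0},{"x": 0,"y": 0,"z": 0,"ax": 0,"ay": 0,"az": 0,"claw": 0.0}])

```text
time_s: 11.07
ee_pos: [0.5559, -0.0409, 0.1446]
eef_rot: [2.997, 0.562, 2.871]
force: [0.1, 0.2, -0.5]
grip_width: 0.0122
```

```bash
python3 -c "
from look import *
rel()"
```

```text
t 11.07 foot in port mm [ 1.   0.1 -2. ] bar ang 166.9 tilt [0.15 0.03] F port [-0.2  0.2 -0.4] M 0.06 w 0.0122 q6 -1.69
```

>>> step_arm(steps=[{"x": 0.0008,"y": 0,"z": 0.003,"ax": 0,"ay": 0,"az": 0,"claw": 0.0},{"x": 0,"y": 0,"z": 0.002,"ax": 0,"ay": 0,"az": 0,"claw": 0.0},{"x": 0,"y": 0,"z": 0,"ax": 0,"ay": 0,"az": 0,"claw": 0.0}])

```text
time_s: 11.32
ee_pos: [0.5582, -0.0407, 0.1394]
eef_rot: [2.997, 0.562, 2.871]
force: [-0.5, -0.7, -0.9]
grip_width: 0.0117
```

```bash
python3 -c "
from look import *
rel()"
```

```text
t 11.32 foot in port mm [ 0.1  0.3 -7.6] bar ang 166.9 tilt [0.14 0.03] F port [-0.9 -0.7 -0.5] M -0.0 w 0.0117 q6 -1.69
```

The nose is in the bore with no force. Continuing past lug level (−10), watching the force.

>>> step_arm(steps=[{"x": 0,"y": 0,"z": 0.002,"ax": 0,"ay": 0,"az": 0,"claw": 0.0},{"x": 0,"y": 0,"z": 0.002,"ax": 0,"ay": 0,"az": 0,"claw": 0.0},{"x": 0,"y": 0,"z": 0,"ax": 0,"ay": 0,"az": 0,"claw": 0.0}])

```text
time_s: 11.57
ee_pos: [0.5606, -0.0407, 0.1357]
eef_rot: [2.997, 0.562, 2.871]
force: [-0.1, 0.4, -1.6]
grip_width: 0.0117
```

```bash
python3 -c "
from look import *
rel()"
```

```text
t 11.57 foot in port mm [  0.1   0.3 -12. ] bar ang 166.9 tilt [0.14 0.03] F port [-1.   0.4 -1.3] M 0.02 w 0.0117 q6 -1.69
```

>>> step_arm(steps=[{"x": 0,"y": 0,"z": 0.002,"ax": 0,"ay": 0,"az": 0,"claw": 0.0},{"x": 0,"y": 0,"z": 0.002,"ax": 0,"ay": 0,"az": 0,"claw": 0.0},{"x": 0,"y": 0,"z": 0,"ax": 0,"ay": 0,"az": 0,"claw": 0.0}])

```text
time_s: 11.82
ee_pos: [0.5632, -0.0407, 0.1323]
eef_rot: [2.997, 0.563, 2.871]
force: [-2.6, -0.4, 1.3]
grip_width: 0.0116
```

```bash
python3 -c "
from look import *
rel()"
```

```text
t 11.82 foot in port mm [  0.4   0.3 -16.3] bar ang 167.0 tilt [0.17 0.03] F port [-1.4 -0.4  2.5] M -0.06 w 0.0116 q6 -1.7
```

>>> step_arm(steps=[{"x": 0,"y": 0,"z": 0.003,"ax": 0,"ay": 0,"az": 0,"claw": 0.0},{"x": 0.0003,"y": 0,"z": 0.003,"ax": 0,"ay": 0,"az": 0,"claw": 0.0},{"x": 0,"y": 0,"z": 0.001,"ax": 0,"ay": 0,"az": 0,"claw": 0.0}])

```text
time_s: 12.07
ee_pos: [0.5672, -0.0407, 0.1265]
eef_rot: [2.997, 0.564, 2.871]
force: [-5.4, 0.1, 4.3]
grip_width: 0.0115
```

```bash
python3 -c "
from look import *
rel()"
```

```text
t 12.07 foot in port mm [  0.5   0.3 -23.3] bar ang 167.0 tilt [0.21 0.02] F port [-2.2  0.1  6.6] M -0.04 w 0.0115 q6 -1.7
```

>>> step_arm(steps=[{"x": 0.0004,"y": 0,"z": 0.0015,"ax": 0,"ay": 0,"az": 0,"claw": 0.0},{"x": 0,"y": 0,"z": 0.001,"ax": 0,"ay": 0,"az": 0,"claw": 0.0}])

```text
time_s: 12.23
ee_pos: [0.5685, -0.0407, 0.1244]
eef_rot: [2.997, 0.564, 2.872]
force: [-8.0, 0.2, 4.8]
grip_width: 0.0116
```

```bash
python3 -c "
from look import *
rel()"
```

```text
t 12.23 foot in port mm [  0.6   0.3 -25.8] bar ang 167.0 tilt [0.26 0.01] F port [-4.1  0.2  8.3] M -0.02 w 0.0116 q6 -1.7
```

At the bottom (−25.8), spring ≈9.6 N. Now turning clockwise (+az about the tool), easing the side load.

>>> step_arm(steps=[{"x": 0.0004,"y": 0,"z": 0.0003,"ax": 0,"ay": 0,"az": 3,"claw": 0.0},{"x": 0.0002,"y": 0,"z": 0.0003,"ax": 0,"ay": 0,"az": 5,"claw": 0.0},{"x": 0,"y": 0,"z": 0.0002,"ax": 0,"ay": 0,"az": 5,"claw": 0.0}])

```text
time_s: 12.48
ee_pos: [0.5692, -0.0409, 0.1243]
eef_rot: [2.86, 0.517, 2.607]
force: [-7.4, -0.3, 6.2]
grip_width: 0.0119
```

```bash
python3 -c "
from look import *
rel()"
```

```text
t 12.48 foot in port mm [  1.1   0.2 -26.3] bar ang 153.7 tilt [ 0.37 -0.03] F port [-2.9 -0.4  9.2] M 0.09 w 0.0119 q6 -1.47
```

>>> step_arm(steps=[{"x": 0.0004,"y": -0.0002,"z": 0.0002,"ax": 0,"ay": 0,"az": 5.5,"claw": 0.0},{"x": 0.0002,"y": -0.0001,"z": 0.0001,"ax": 0,"ay": 0,"az": 5.5,"claw": 0.0},{"x": 0,"y": 0,"z": 0.0001,"ax": 0,"ay": 0,"az": 5.5,"claw": 0.0},{"x": 0,"y": 0,"z": 0.0001,"ax": 0,"ay": 0,"az": 5.5,"claw": 0.0}])

```text
time_s: 12.82
ee_pos: [0.5699, -0.0411, 0.1246]
eef_rot: [2.678, 0.371, 2.191]
force: [-5.9, 0.9, 5.5]
grip_width: 0.0116
```

```bash
python3 -c "
from look import *
rel()"
```

```text
t 12.82 foot in port mm [  1.8   0.  -26.3] bar ang 130.7 tilt [ 0.52 -0.06] F port [-2.   0.9  7.8] M 0.06 w 0.0116 q6 -1.07
```

>>> step_arm(steps=[{"x": 0.0006,"y": -0.0006,"z": 0.0002,"ax": 0.2,"ay": 0.2,"az": 5.5,"claw": 0.0},{"x": 0.0004,"y": -0.0005,"z": 0.0001,"ax": 0.2,"ay": 0.2,"az": 5.5,"claw": 0.0},{"x": 0.0001,"y": -0.0002,"z": 0.0001,"ax": 0,"ay": 0,"az": 5.5,"claw": 0.0}])

```text
time_s: 13.07
ee_pos: [0.5696, -0.0412, 0.1246]
eef_rot: [2.603, 0.221, 1.917]
force: [-4.9, 0.4, 4.5]
grip_width: 0.0118
```

```bash
python3 -c "
from look import *
rel()"
```

```text
t 13.07 foot in port mm [  1.6  -0.2 -26.2] bar ang 113.4 tilt [ 0.11 -0.  ] F port [-1.7  0.4  6.4] M 0.14 w 0.0118 q6 -0.76
```

>>> step_arm(steps=[{"x": 0.0002,"y": -0.0005,"z": 0.0003,"ax": 0,"ay": 0,"az": 5.5,"claw": 0.0},{"x": 0.0001,"y": -0.0004,"z": 0.0002,"ax": 0,"ay": 0,"az": 5.5,"claw": 0.0},{"x": 0,"y": -0.0002,"z": 0.0002,"ax": 0,"ay": 0,"az": 5.5,"claw": 0.0}])

```text
time_s: 13.32
ee_pos: [0.5697, -0.0415, 0.1245]
eef_rot: [2.564, 0.061, 1.658]
force: [-6.7, -0.4, 6.4]
grip_width: 0.0118
```

```bash
python3 -c "
from look import *
rel()"
```

```text
t 13.32 foot in port mm [  1.6  -0.4 -26.3] bar ang 96.1 tilt [ 0.23 -0.03] F port [-2.1 -0.4  9. ] M 0.03 w 0.0118 q6 -0.46
```

Turned 71°. Going on to the stop in smaller steps, watching the moment.

>>> step_arm(steps=[{"x": 0,"y": 0,"z": 0.0002,"ax": 0,"ay": 0,"az": 4,"claw": 0.0},{"x": 0,"y": 0,"z": 0.0002,"ax": 0,"ay": 0,"az": 4,"claw": 0.0},{"x": 0,"y": 0,"z": 0.0002,"ax": 0,"ay": 0,"az": 3,"claw": 0.0}])

```text
time_s: 13.57
ee_pos: [0.5698, -0.0415, 0.1242]
eef_rot: [2.564, -0.052, 1.486]
force: [-9.1, 0.7, 7.4]
grip_width: 0.0116
```

```bash
python3 -c "
from look import *
rel()"
```

```text
t 13.57 foot in port mm [  1.5  -0.4 -26.6] bar ang 84.3 tilt [ 0.21 -0.02] F port [-3.6  0.6 11.1] M 0.22 w 0.0116 q6 -0.26
```

>>> step_arm(steps=[{"x": 0,"y": 0,"z": 0.0002,"ax": 0,"ay": 0,"az": 2.5,"claw": 0.0},{"x": 0,"y": 0,"z": 0.0002,"ax": 0,"ay": 0,"az": 2,"claw": 0.0}])

```text
time_s: 13.73
ee_pos: [0.5689, -0.0412, 0.1233]
eef_rot: [2.572, -0.097, 1.417]
force: [-14.1, 0.5, 11.4]
grip_width: 0.0118
```

```bash
python3 -c "
from look import *
rel()"
```

```text
t 13.73 foot in port mm [  0.3  -0.1 -26.9] bar ang 79.6 tilt [0.06 0.02] F port [-5.6  0.4 17.3] M 0.35 w 0.0118 q6 -0.18
```

>>> step_arm(steps=[{"x": 0,"y": 0,"z": -0.0008,"ax": 0,"ay": 0,"az": 3,"claw": 0.0},{"x": 0,"y": 0,"z": 0,"ax": 0,"ay": 0,"az": 2,"claw": 0.0}])

```text
time_s: 13.9
ee_pos: [0.5684, -0.041, 0.1236]
eef_rot: [2.581, -0.145, 1.34]
force: [-2.5, -0.9, 3.5]
grip_width: 0.0121
```

```bash
python3 -c "
from look import *
rel()"
```

```text
t 13.9 foot in port mm [  0.    0.  -26.3] bar ang 74.5 tilt [0.02 0.01] F port [-0.2 -0.9  4.3] M 0.86 w 0.0121 q6 -0.08
```

Moment 0.86 N·m, so it's at the stop (about 90° of tool turn including some grip compliance). Easing off along the axis.

>>> step_arm(steps=[{"x": 0,"y": 0,"z": -0.0015,"ax": 0,"ay": 0,"az": 0,"claw": 0.0},{"x": 0,"y": 0,"z": -0.0015,"ax": 0,"ay": 0,"az": 0,"claw": 0.0},{"x": 0,"y": 0,"z": -0.0015,"ax": 0,"ay": 0,"az": 0,"claw": 0.0}])

```text
time_s: 14.15
ee_pos: [0.5664, -0.041, 0.1263]
eef_rot: [2.581, -0.142, 1.343]
force: [10.2, -1.9, -12.1]
grip_width: 0.012
```

```bash
python3 -c "
from look import *
rel()"
```

```text
t 14.15 foot in port mm [ -0.2   0.1 -23.1] bar ang 74.6 tilt [ 0.   -0.02] F port [  2.   -1.9 -15.7] M 0.83 w 0.012 q6 -0.08
```

Pulling 16 N with 0.83 N·m held: either friction at the stop or not under the notch. I'll relieve the pull and the twist, then look.

>>> step_arm(steps=[{"x": 0,"y": 0,"z": 0.0008,"ax": 0,"ay": 0,"az": -2,"claw": 0.0},{"x": 0,"y": 0,"z": 0,"ax": 0,"ay": 0,"az": 0,"claw": 0.0}])

```text
time_s: 14.32
ee_pos: [0.5668, -0.041, 0.1261]
eef_rot: [2.576, -0.12, 1.378]
force: [-3.1, -0.3, 0.5]
grip_width: 0.0119
```

```bash
python3 -c "
from look import *
look('8');rel()"
```

```text
t 14.42 foot in port mm [  0.1   0.1 -23.4] bar ang 76.8 tilt [ 0.02 -0.04] F port [-2.3 -0.1  6.4] M 0.71 w 0.0121 q6 -0.12
```

View pics/look8.png

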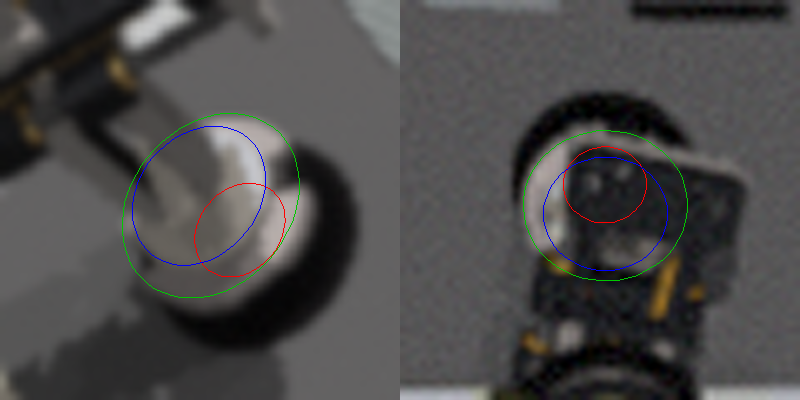

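>>> step_arm(steps=[{"x": 0,"y": 0,"z": 0,"ax": 0,"ay": 0,"az": -2,"claw": 0.0},{"x": 0,"y": 0,"z": 0,"ax": 0,"ay": 0,"az": -1.5,"claw": 0.0},{"x": 0,"y": 0,"z": 0,"ax": 0,"ay": 0,"az": 0,"claw": 0.0}])

```text
time_s: 14.67
ee_pos: [0.5668, -0.041, 0.1261]
eef_rot: [2.571, -0.087, 1.43]
force: [-3.6, -0.4, 3.7]
grip_width: 0.0118
```

```bash
python3 -c "
from look import *
rel()"
```

```text
t 14.67 foot in port mm [  0.    0.  -23.4] bar ang 80.5 tilt [ 0.01 -0.04] F port [-1.  -0.4  5.1] M 0.13 w 0.0118 q6 -0.19
```

Now the twist is small (0.13 N·m) and the spring pushes freely. Rising again.

>>> step_arm(steps=[{"x": 0,"y": 0,"z": -0.0012,"ax": 0,"ay": 0,"az": 0,"claw": 0.0},{"x": 0,"y": 0,"z": -0.001,"ax": 0,"ay": 0,"az": 0,"claw": 0.0}])

```text
time_s: 14.83
ee_pos: [0.5656, -0.041, 0.1274]
eef_rot: [2.572, -0.088, 1.428]
force: [25.0, 0.3, -25.1]
grip_width: 0.0117
```

```bash
python3 -c "
from look import *
rel()"
```

```text
t 14.83 foot in port mm [ -0.2   0.  -21.7] bar ang 80.4 tilt [-0.   -0.04] F port [  7.3   0.4 -34.6] M 0.2 w 0.0117 q6 -0.18
```

Blocked, pulling 35 N. Either the lugs are under the ledge or the grip slid. Letting go is safe here (the spring holds it), so I'll relieve, release, back off and look.

>>> step_arm(steps=[{"x": 0,"y": 0,"z": 0.0012,"ax": 0,"ay": 0,"az": 0,"claw": 0.0},{"x": 0,"y": 0,"z": 0.0005,"ax": 0,"ay": 0,"az": 0,"claw": 0.0}])

```text
time_s: 15.0
ee_pos: [0.5668, -0.041, 0.1263]
eef_rot: [2.571, -0.089, 1.427]
force: [-10.6, 0.4, 8.7]
grip_width: 0.012
```

```bash
python3 -c "
from look import *
rel()"
```

```text
t 15.0 foot in port mm [  0.1   0.  -23.2] bar ang 80.3 tilt [ 0.03 -0.04] F port [-4.1  0.3 13. ] M 0.27 w 0.012 q6 -0.18
```

>>> step_arm(steps=[{"x": 0,"y": 0,"z": 0,"ax": 0,"ay": 0,"az": 0,"claw": 0.04},{"x": 0,"y": 0,"z": 0,"ax": 0,"ay": 0,"az": 0,"claw": 0.04},{"x": 0,"y": 0,"z": 0,"ax": 0,"ay": 0,"az": 0,"claw": 0.04},{"x": 0,"y": 0,"z": 0,"ax": 0,"ay": 0,"az": 0,"claw": 0.04},{"x": 0,"y": 0,"z": 0,"ax": 0,"ay": 0,"az": 0,"claw": 0.04}])

```text
time_s: 15.42
ee_pos: [0.5671, -0.0411, 0.1265]
eef_rot: [2.57, -0.091, 1.424]
force: [0.5, -0.3, -0.6]
grip_width: 0.0392
```

>>> step_arm(steps=[{"x": 0,"y": 0,"z": -0.02,"ax": 0,"ay": 0,"az": 0,"claw": 0.04},{"x": 0,"y": 0,"z": -0.03,"ax": 0,"ay": 0,"az": 0,"claw": 0.04},{"x": 0,"y": 0,"z": -0.03,"ax": 0,"ay": 0,"az": 0,"claw": 0.04},{"x": 0,"y": 0,"z": -0.03,"ax": 0,"ay": 0,"az": 0,"claw": 0.04},{"x": 0,"y": 0,"z": 0,"ax": 0,"ay": 0,"az": 0,"claw": 0.04}])

```text
time_s: 15.83
ee_pos: [0.5041, -0.0405, 0.2202]
eef_rot: [2.575, -0.091, 1.423]
force: [0.0, -0.0, 1.3]
grip_width: 0.04
```

```bash
python3 -c "
from look import *
look('9');rel()"
```

```text
t 15.93 foot in port mm [-3.2  0.3 86. ] bar ang 80.1 tilt [-0.42  0.03] F port [ 0.6 -0.4 -0. ] M 0.06 w 0.0402 q6 -0.15
```

View pics/look9.png

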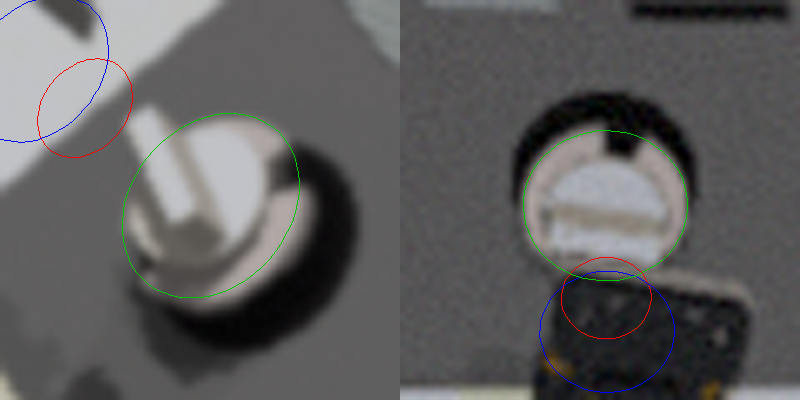

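The cartridge stays in the port, bar across it. I'll measure its height above the collar and the bar angle.

```bash
cat > meas.py <<'E'
from look import *
def meas(tag):
    for n in('side','top'):
        z=np.load(n+tag+'.npz'); z0=np.load(n+'0.npz')
        c=proj(n,C)[0].astype(int); b=(c[0]-30,c[0]+30,c[1]-30,c[1]+30)
        uv,P,ok=cloud(n,z['d'],*b);_,P0,ok0=cloud(n,z0['d'],*b)
        def L(P): d=P-C; return np.c_[d@ex,d@ey,d@nn]*1000
        A=L(P);B=L(P0); rr=np.hypot(A[:,0],A[:,1])
        r0=np.hypot(B[:,0],B[:,1]); m=ok0&(r0>24)&(r0<33)&(B[:,2]>-8)&(B[:,2]<8); print(n,'collar h0',np.median(B[m,2]).round(2),m.sum(),
          'collar now',np.median(A[ok&(rr>30)&(rr<34)&(abs(A[:,2])<5),2]).round(2))
        k=ok&(rr<34)&(A[:,2]>26)&(A[:,2]<48); Q=A[k]
        if len(Q)>10:
            t=Q[:,2]>np.median(Q[:,2])-4; hi=Q[Q[:,2]>np.percentile(Q[:,2],60)-3]
            print('  bar n',k.sum(),'hist',np.histogram(Q[:,2],np.arange(26,49,2))[0],'angle',cv2.minAreaRect(hi[:,:2].astype(np.float32)),'med',np.median(hi,0).round(1))
        k=ok&(rr<27)&(A[:,2]>3)&(A[:,2]<20); Q=A[k]; print('  flange hist 3..20',np.histogram(Q[:,2],np.arange(3,21,1))[0],'med',np.median(Q[:,2]).round(1))
meas(__import__('sys').argv[1])
E
python3 meas.py 9
```

```text
side collar h0 -2.83 194 collar now -1.93
  bar n 121 hist [ 8  9  6  5 12 29 32 17  3  0  0] angle ((-0.17781543731689453, -1.845541000366211), (50.66554641723633, 12.641014099121094), 81.73004913330078) med [ 0.6 -1.9 38.4]
  flange hist 3..20 [ 3  3  2  9 20 24 39 35 18 25 16 11  7  1  3  4  2] med 10.3
top collar h0 -1.36 155 collar now -2.25
  bar n 100 hist [ 9  1  4  9 11 16 28 13  9  0  0] angle ((-1.3471148014068604, -0.07239151000976562), (49.61339569091797, 14.031861305236816), 81.39904022216797) med [-0.1 -1.6 38.8]
  flange hist 3..20 [ 0  2  0  5  8  9 11 18 20  9 13  8  8  5  2  3  1] med 11.4
```

Relative to the collar (≈−2.1 mm in both depth maps), the bar top is at about +40.7 mm and the flange top at +12.4…13.6. Locked predicts 41 and 13; under the ledge it would be 37 and 9. Bar angle 81.5° is 85.5° clockwise of the slots (at the stop). Last check: the rest of the bench, with the arm further back.

>>> step_arm(steps=[{"x": 0,"y": 0,"z": -0.035,"ax": 0,"ay": 0,"az": 0,"claw": 0.04},{"x": 0,"y": 0,"z": -0.035,"ax": 0,"ay": 0,"az": 0,"claw": 0.04},{"x": 0,"y": 0,"z": -0.03,"ax": 0,"ay": 0,"az": 0,"claw": 0.04},{"x": 0,"y": 0,"z": 0,"ax": 0,"ay": 0,"az": 0,"claw": 0.04},{"x": 0,"y": 0,"z": 0,"ax": 0,"ay": 0,"az": 0,"claw": 0.04}])

```text
time_s: 16.35
ee_pos: [0.4496, -0.04, 0.2953]
eef_rot: [2.593, -0.093, 1.422]
force: [0.5, 0.6, -0.5]
grip_width: 0.0399
```

```bash
python3 -c "
from look import *
look('10');rel()
cv2.imwrite('pics/fin.png',np.hstack([cv2.resize(cv2.imread('pics/top10.png'),(400,300)),cv2.resize(cv2.imread('pics/side10.png'),(400,300))]))
"; python3 meas.py 10
python3 - <<'E'
import cv2,numpy as np
for n in('top','side'):
    a=cv2.imread(f'pics/{n}0.png').astype(int);b=cv2.imread(f'pics/{n}10.png').astype(int)
    C={'top':dict(plug=(227,250),pen=(350,281),mouse=(262,281),jar=(215,188),flask=(155,213),rack=(417,185),dish=(463,214),pink1=(388,269),pink2=(403,229),black=(448,260)),
       'side':dict(plug=(267,206),pen=(295,325),mouse=(251,247),jar=(325,172),flask=(272,141),rack=(453,337),dish=(462,422),pink1=(330,352),pink2=(390,348),black=(385,419))}[n]
    for k,(x,y) in C.items():
        w=18;A=a[y-w:y+w,x-w:x+w].mean(2).astype(np.float32);B=b[y-w:y+w,x-w:x+w].mean(2).astype(np.float32)
        print(n,k,np.round(cv2.phaseCorrelate(A,B,cv2.createHanningWindow((2*w,2*w),cv2.CV_32F))[0],2),abs(A-B).mean().round(1))
E
```

```text
t 16.45 foot in port mm [ -6.4   0.7 181.7] bar ang 80.0 tilt [-1.22  0.23] F port [-1.  -1.2 -0. ] M 0.02 w 0.04 q6 -0.14
side collar h0 -2.83 194 collar now -2.72
  bar n 118 hist [ 6  6  6  4 20 36 26 13  1  0  0] angle ((-0.10858488082885742, -1.9299964904785156), (50.43980407714844, 13.134844779968262), 81.84927368164062) med [ 0.1 -1.7 37.6]
  flange hist 3..20 [ 2  1  7 10 16 17 33 35 31 29 14  3  7  3  2  2  2] med 10.6
top collar h0 -1.36 155 collar now -1.67
  bar n 97 hist [ 5  5  7  8  5 13 21 19 12  2  0] angle ((-1.6160454750061035, -0.21031951904296875), (49.36531448364258, 12.799834251403809), 78.53094482421875) med [-0.8  1.2 40.2]
  flange hist 3..20 [ 1  0  2  0  6 16 23 15 12 20 14 10  9  4  2  4  2] med 11.4
top plug [ 0.08 -0.07] 1.4
top pen [0.15 0.18] 12.6
top mouse [ 0.05 -0.  ] 1.6
top jar [-0.02 -0.07] 1.4
top flask [-0.04  0.  ] 1.4
top rack [-0.24 -0.06] 1.3
top dish [-0.01  0.02] 1.4
top pink1 [-0.01  0.02] 1.4
top pink2 [0.05 0.02] 1.4
top black [-0.05 -0.2 ] 1.7
side plug [-0.03  0.51] 14.7
side pen [0.23 0.17] 8.4
side mouse [-0.03 -0.09] 2.7
side jar [-0.01 -0.01] 6.2
side flask [0.7  0.15] 15.7
side rack [ 0.01 -0.02] 4.1
side dish [-0.08 -0.  ] 7.5
side pink1 [ 0.12 -0.05] 6.0
side pink2 [-0.03 -0.  ] 6.0
side black [ 0.05 -0.1 ] 2.9
```

View pics/fin.png

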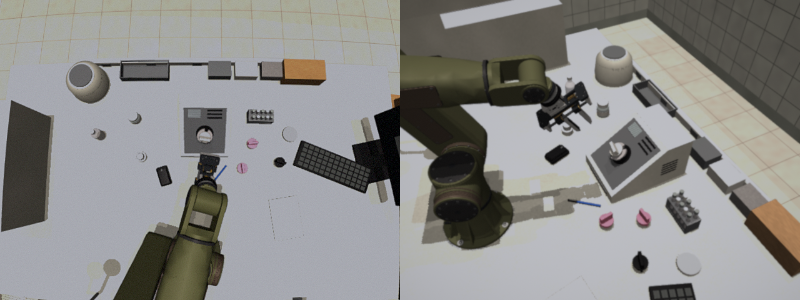

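Final views: the cartridge is seated in the port (top 204,134; side 618,150 in the half-scale picture), the arm is clear, and nothing else has moved. Heights repeat the locked values. Handing in.

```bash
python3 -c "
from station import ticket
print(ticket.hand_in())"
```

```text
the job is handed in; nothing more can be done
None
```

The filter cartridge is in the port, turned clockwise to the stop, sprung back to its locked height and released. I handed the job in at about 16.5 s, with the arm well clear.

**How it went:**
- **Picking:** I took the white cartridge with the straight bar, beside the pink and black look-alikes.
- **Insertion:** The lugs passed straight through the slots, found in the images at about −13°. I pushed to the bottom against the spring and turned until the moment rose to about 0.86 N·m. I then took off the twist, eased back and let go.

**Last checks:**
- **Height:** Measured from the collar, the flange top is at about +12.4 to +13.6 mm and the bar top at about +40 to +42 mm. Locked predicts 13 and 41; under the ledge it would be 9 and 37.
- **Angle:** The bar stands about 85° clockwise of the slots. The last top-view reading gave 88°, the other three agree.
- **Other items:** None moved by more than a fraction of a pixel. The larger brightness differences in some crops look like the arm and its shadow.

**What disagreed:**
- **Fingertips:** They sat about 40 mm short of the reported tool point, so my first grasp closed on air above the bar. I measured the offset and corrected for it.
- **Side camera:** It reads about 2–3 mm off from the top camera, so I relied on the top camera.
- **Port height:** My first port-mouth height was about 2 mm high.
- **Pulling back:** Two lifts on the cartridge were blocked, reaching 16 N and 35 N. The second fits it already being up in the notch, but I did not confirm the lock by trying to turn it back.

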